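Level the propagation shelf

ROBOT

A 6-joint arm with a two-finger parallel gripper is mounted at the origin on the work surface. World frame = base frame: x ahead of the robot, y to its left, z up, the work surface at z = 0. Lengths are in m, angles in rad, forces in N, time in s.
With the tool pointing down it reaches from about 0.275 to 0.875 m from the base axis. Payload 12.5 kg.
Tool frame: the origin (TCP) lies at the very end of the fingers, on their centre line; the grasp point (between the pads) lies grip_depth behind it (grip_depth is the distance from the TCP to the grasp point, in m); z points along the fingers, y is the direction in which the jaws open and shut (so a half turn about z gives the same grasp; the last joint's range is limited). The gripper opens to 85 mm and grips with 20 to 120 N. Pads are 22 mm wide; open, the fingers measure 114 mm over their backs; the gripper's body (76 mm by 85 mm) begins 54 mm behind the grasp point. The pads swing forward as they close: fully open they stand 13 mm farther back than shut.
Start: joints at [-1.429, 0.351, 1.652, -0, 1.139, -0.085], TCP at [0.124, -0.536, 0.203] pointing down, gripper open.
Joint ranges: [-2.75, 2.75], [-0.79, 2.1], [0.01, 2.65], [-1.57, 4.71], [0.07, 3.14], [-2.87, 2.87]. Speed limits (rad/s): [2.22, 2.22, 2.79, 3.14, 3.14, 3.14].

INTERFACE

Orientations are given as a unit quaternion [w, x, y, z].
In Python, from station import * gives the robot as it stands.
- The arm moves only by the tool drive_tool, never from a script. Its argument "commands" is a list of rows, each an object with "twist": the turn, a rotation vector about the world's x, y, z in rad, a list of three; "offset": the shift along the world's x, y, z in m, a list of three; "fingers": the opening, from -1 (shut) to 1 (fully open). In form: [{"twist": [wx, wy, wz], "offset": [tx, ty, tz], "fingers": fingers}, ...]. A call has 1 to 20 rows; each row shifts and turns the commanded pose from where the row before left it; what a row does not reach is not made up. A row lasts 1/10 s, in which the tool goes at most 50 mm and 8.59 degrees, less where a joint would pass 70% of its speed; a pose out of reach is approached as far as the arm can. A call with a gripper value outside its range is refused whole. The fingers move at their own pace and stop on an object; the grip force is fixed at half the most. Time passes only in rows, so rows that do not move let the fingers close. It gives the time, the measured TCP pose, the force and the opening at its end, in the units of the state.
- get_obs(): the state, without advancing time (a new reading comes with each control period).
- read_camera(name): name is "scene" or "top"; returns a dict with "frame" (480x640x3 uint8, red, green, blue), "range_z" (480x640 float32, m along the optical axis (not along the pixel's ray), 0 where there is no reading), "fx", "fy", "cx", "cy" (pixels), "R" (3x3) and "t" (3): a world point X has camera coordinates R X + t. Camera axes: x right, y down, z forward; pixel columns grow to the right and rows downward; lengths in m; the calibration is good to about 2 mm. A picture is of the moment at which its call begins.
- finish_job(): hands the job in, once; it reports no verdict.
The state is a dict: "t": time; "qpos": joint angles; "joint_vel": joint speeds; "effort": joint torques, N m; "eef_pos": TCP position; "eef_rot": TCP orientation; "contact_force": force on the tool from outside, world axes, zero at the start; "torque": the same for the moment, N m; "grip_width": finger opening in m.
Only numpy, scipy, OpenCV 4.12 (cv2) and the standard library are available. Lean on these libraries where they do the work, as an engineer would, in place of code of your own. Each camera call takes 0.05 s, during which the arm holds its last target.

TASK

Level the little propagation shelf: stand the spirit level on it and slide its end into the bracket's slot right up against the stop. The shelf floats on springs, so the bubble counts only while the level is pressed down and the shelf is fully seated on its frame: turn the black knob of the levelling foot until, with the level pressed down, the bubble sits between its two lines. Finish while still pressing the level down on the shelf with the bubble centred, and leave the pots, bottle and trowel where they stand.

Things in the scene. Friction and masses are not known exactly. Their poses are not given: they have to be found in the camera images.
- level: Spirit level: plain aluminium bar 180 long, 24 thick, 40 tall (mm), black end caps, 0.3 kg, loose; starts standing on its 24 mm wide underside on the bench. Origin: centre of the underside; x along its length, z up. Both ends alike. The vial (52 long) is in the middle of the top face; press the top 32 to 85 from the middle, towards the foot.
- bubble (a joint): Pale bubble (10 mm long) in the vial, as an angle in rad: 0 = centred, positive towards the level's own +x; 0.01 rad is 4 mm along the vial. It runs to the HIGHER end and reads the slope itself, up to +-0.045. The two black lines lie 8 mm either side of the middle: it is between them within +-0.0075. Settles in 1 s; single readings are noisy, average 40 or more.
- shelf: White shelf board, 200 wide (x) by 310 long (y), its top 19 mm above its origin, about 85 mm above the bench. Origin on the hinge at its +y end, in the middle of its width; the board runs 300 mm from there to -y, to the end with the levelling foot. It is turned and tilted with the stand, which is fixed to the bench.
- slot_end (a point): Inner end of the slot in the aluminium bracket on the shelf: foot of the stop wall, on the shelf's top, mid-width; axes as the shelf's. The level slides in along +y. Slot 27.5 mm wide, walls 36 long, 8 thick, 54 high; a roof, underside 49 above the shelf, spans the 24 next to the stop. Home, the level's middle is 90 mm to -y of this point, its length along y.
- slot_mouth (a point): Outer end of the slot's flared mouth, on the shelf's top, 56 mm to -y of slot_end on the same line. Over these outer 20 mm the walls flare from 30 to about 46 mm apart. Beyond it to -y the shelf is bare, with the knob off to the side.
- shelf_lift (a joint): How far the springs hold the shelf up off its frame, rad about the hinge: 0.03 when left alone (also with the level on it), 0 when fully pressed down. Pressing the level's top 60 mm from its middle, on the foot side, seats it with about 4 to 6 N and 5 mm of travel; then it is rigid, more force moves it no further.
- foot_turn (a joint): Turn of the levelling foot's knob, rad, growing CLOCKWISE seen from above. Clockwise raises the foot end of frame and shelf: 0.020 rad of slope per rad, the knob itself rising 5 mm per rad (steep quick thread). The foot end starts too low: 0.55 to 1.45 rad short of level (with the shelf pressed down). Stays where it is left; friction 0.14 N m; stops at -1 and 3.
- knob_grip (a point): Middle of the knob's bar handle, on the turning axis: black bar 46 long (its x), 14 wide (its y), 26 tall, near the shelf's foot end on the side away from the slot, 105 mm from the slot's line. The bar stands on a 34 mm disc; its underside is 8 mm above the floating shelf (15 when pressed). Turns with the knob.
- pot_red: Bystander: terracotta pot, 90 across, 80 tall, red flowers; origin under its centre.
- pot_pink: Bystander: terracotta pot, 100 across, 85 tall, pink flowers; origin under its centre.
- pot_black: Bystander: black plastic pot, 84 across, 75 tall, yellow flowers; origin under its centre.
- empty_pot: Bystander: small empty terracotta pot, 72 across, 65 tall; origin under its centre.
- feed_bottle: Bystander: white bottle, 60 across, 150 tall; origin under its centre.
- trowel: Bystander: steel trowel with wooden handle, 250 long, lying flat; x along it, origin near its middle.
Not all that is in view belongs to the job. Leave any yellow look-alike of the level alone.

How it is judged:
By the outcome, as a careful person would: the job done as asked, in the order asked, and still so for the second after the job is handed in, while the arm keeps its last pose, push and grip.
It also fails if it takes over 72 s, if anything falls off the work surface, if the arm or the gripper's body presses on something with over 40 N, if the wrist force passes 120 N, or if a joint passes its speed limit or range.

## Working session

There is one attempt and no reset: what is moved stays moved. The work goes in short steps, Python scripts to look and compute and a tool call to move; the robot and the scene stay as the last step left them, time stands still between calls to the robot, and variables do not carry over. Pictures are saved under pics/ and viewed, and the job is handed in when it is done.

Besides the shell and the picture viewer there is one more tool, called after "Emit:" as name([rows], argument=value, ...), one row to a line, values as JSON. drive_tool: Moves the arm, as the interface text tells. Its arguments: {"type":"object","properties":{"commands":{"type":"array"}},"required":["commands"]}

```bash
mkdir -p pics; ls
cat > h.py <<'E'
from station import *
import numpy as np, cv2
def cam(n):
    c=read_camera(n); return c
def save(c,name,crop=None,scale=1):
    f=c["frame"][:,:,::-1]
    if crop: x0,y0,x1,y1=crop; f=f[y0:y1,x0:x1]
    if scale!=1: f=cv2.resize(f,None,fx=scale,fy=scale,interpolation=cv2.INTER_CUBIC)
    cv2.imwrite("pics/"+name,f)
def pt(c,u,v,w=1):
    z=c["range_z"][max(0,v-w):v+w+1,max(0,u-w):u+w+1]; z=np.median(z[z>0])
    return unp(c,u,v,z)
def unp(c,u,v,z):
    p=np.array([(u-c["cx"])/c["fx"]*z,(v-c["cy"])/c["fy"]*z,z])
    return np.array(c["R"]).T@(p-np.array(c["t"]))
def proj(c,X):
    p=np.array(c["R"])@np.array(X)+np.array(c["t"]); return c["fx"]*p[0]/p[2]+c["cx"],c["fy"]*p[1]/p[2]+c["cy"]
def onplane(c,u,v,h):
    o=-np.array(c["R"]).T@np.array(c["t"]); d=unp(c,u,v,1.0)-o
    return o+d*(h-o[2])/d[2]
E
python3 - <<'E'
from h import *
import pickle
for n in("scene","top"):
    c=cam(n); save(c,n+"0.png"); pickle.dump(c,open(n+"0.pkl","wb")); print(n,c["fx"],-np.array(c["R"]).T@c["t"],c["R"][2])
print(get_obs())
E
```

```text
pics
scene 516.6102028418443 [1.34682506 0.75773145 0.88138622] [-0.51711598 -0.54352589 -0.66118883]
top 470.58827122408735 [ 0.36459265 -0.04710753  0.94872548] [ 0.19550708  0.02492434 -0.98038552]
{'t': 0.1, 'qpos': array([-1.42861405e+00,  3.51200156e-01,  1.65231756e+00, -1.26324202e-05,
        1.13908357e+00, -8.46011533e-02]), 'joint_vel': array([ 1.23015439e-04, -1.58438599e-03, -1.44703697e-03, -1.48029462e-03,
        5.32098945e-05,  3.59389791e-05]), 'effort': array([ 5.02756702e-04, -5.06831717e+01, -2.91878843e+01, -6.12039162e-05,
        2.69625241e-03, -4.44907599e-06]), 'eef_pos': array([ 0.12364242, -0.53561144,  0.20231868]), 'eef_rot': array([-5.03943637e-04,  9.93577619e-01,  1.13151492e-01, -2.02505744e-05]), 'contact_force': array([-0.78738748,  0.12738011, -0.04927093]), 'torque': array([ 0.04655411, -0.03472549, -0.016335  ]), 'grip_width': 0.08584800382505958}
```

View pics/scene0.png

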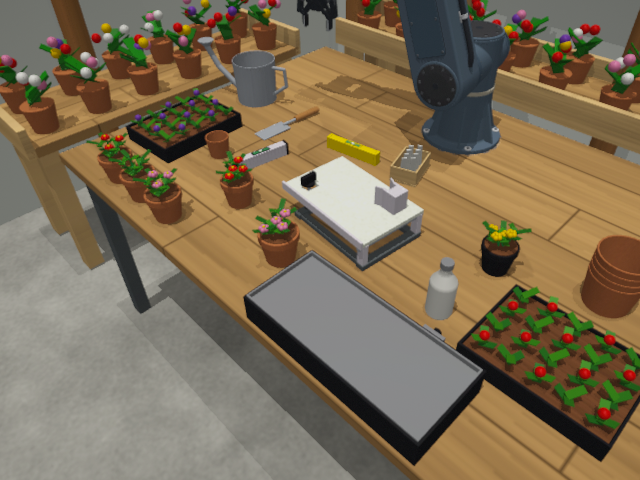

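View pics/top0.png

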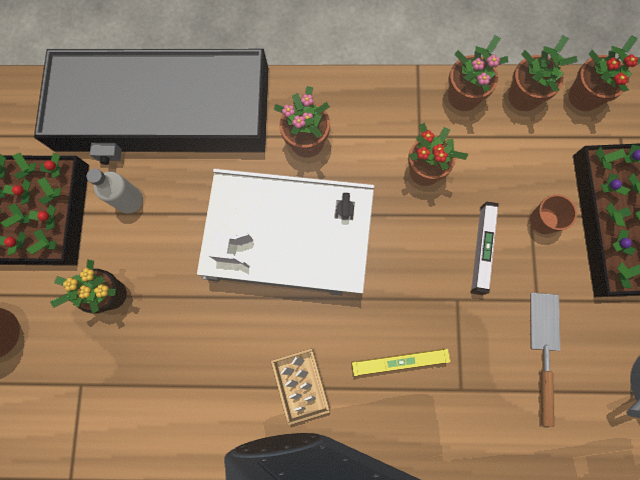

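The aluminium bar with black caps at top (486,248) is the level. The yellow bar at (400,362) is the look-alike, so I'll leave it alone. The shelf's hinge and bracket are at top-left (235,250), and the knob is at (345,207). I'll enlarge these to confirm.

Run:
```python
import pickle
from h import *
c=pickle.load(open("top0.pkl","rb"))
save(c,"c1.png",(190,160,390,300),4)
save(c,"c2.png",(450,190,530,310),5)
s=pickle.load(open("scene0.pkl","rb"))
save(s,"c3.png",(230,130,430,270),4)
```

```text
(no output)
```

View pics/c1.png

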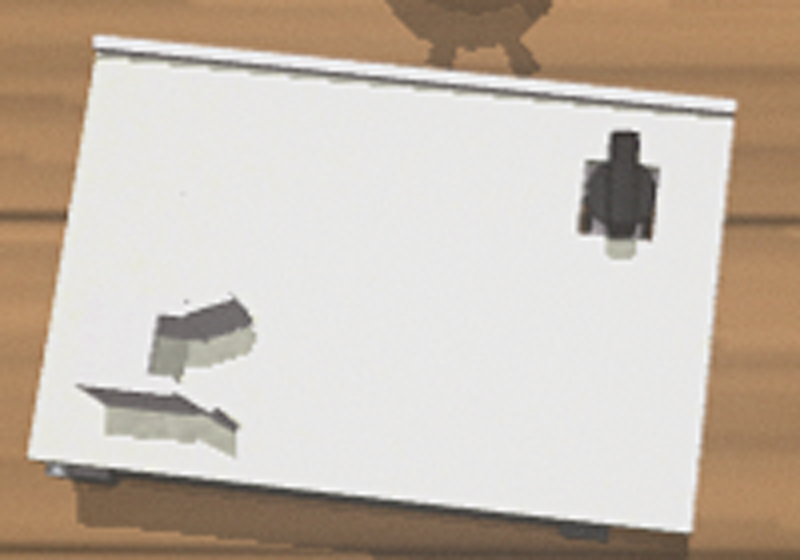

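View pics/c2.png

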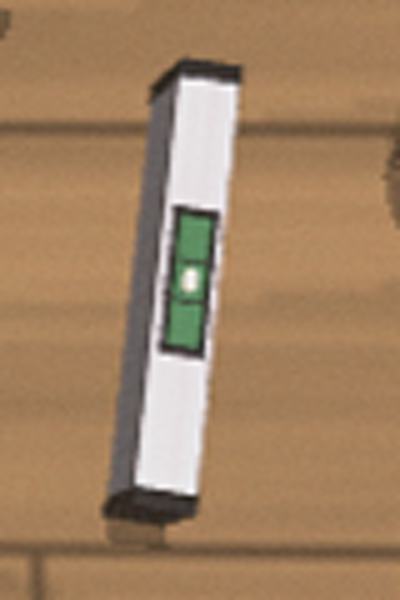

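View pics/c3.png

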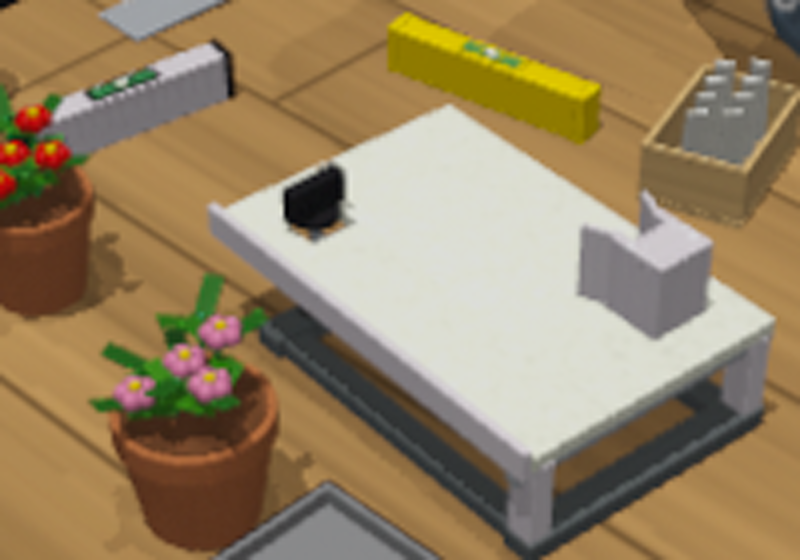

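The crops confirm the level: grey bar, black caps, green vial. The bracket's roof merges visually with the white shelf, so I'll use depth.

```bash
cat >> h.py <<'E'
def cloud(c):
    v,u=np.mgrid[0:480,0:640]; z=c["range_z"].astype(float)
    P=np.stack([(u-c["cx"])/c["fx"]*z,(v-c["cy"])/c["fy"]*z,z],-1)
    return (P-np.array(c["t"]))@np.array(c["R"]), z>0
def rect(P):
    r=cv2.minAreaRect(P[:,:2].astype(np.float32)*1000); b=cv2.boxPoints(r); return r,b.round(1)
E
python3 - <<'E'
import pickle
from h import *
for n in("top","scene"):
    c=pickle.load(open(n+"0.pkl","rb")); W,ok=cloud(c); f=c["frame"].astype(int)
    print("==",n)
    if n=="top": rg=(slice(190,305),slice(455,520)); 
    else: rg=(slice(130,170),slice(225,300))
    P=W[rg][ok[rg]]; print("z hist lvl",np.histogram(P[:,2],bins=np.arange(-.005,.06,.005)))
    m=(P[:,2]>.0365)&(P[:,2]<.0445); 
    print("level top",m.sum(),P[m][:,2].mean(),rect(P[m]))
    # shelf
    if n=="top": rg=(slice(165,300),slice(190,385)) 
    else: rg=(slice(140,270),slice(270,430))
    P=W[rg][ok[rg]]; F=f[rg][ok[rg]]
    m=(P[:,2]>.06)&(P[:,2]<.11)
    Q=P[m]
    for i in range(8):
        A=np.c_[Q[:,:2],np.ones(len(Q))]; s=np.linalg.lstsq(A,Q[:,2],rcond=None)[0]; r=Q[:,2]-A@s; Q=Q[abs(r)<max(.002,2*r.std())]
    print("plane",s,len(Q),r.std(),rect(Q),Q[:,2].min(),Q[:,2].max())
    h=P[:,2]-np.c_[P[:,:2],np.ones(len(P))]@s
    m=(h>.05)&(h<.065); print("h hist",np.histogram(h,bins=np.arange(.0,.08,.005)))
    hi=P[(h>.044)&(h<.07)]; print("bracket top",len(hi),rect(hi),np.median(hi[:,2]))
    dk=(F.sum(1)<200)&(h>.015)&(h<.06); print("knob",dk.sum(),rect(P[dk]), P[dk][:,2].max(),h[dk].max())
E
```

```text
== top
z hist lvl (array([1696, 4136,  109,   60,   54,   71,   74,   59,  328,  843,   21,
          0]), array([-0.005,  0.   ,  0.005,  0.01 ,  0.015,  0.02 ,  0.025,  0.03 ,
        0.035,  0.04 ,  0.045,  0.05 ,  0.055]))
level top 1143 0.04098472211736255 (((556.423583984375, -338.55950927734375), (25.448589324951172, 182.2575225830078), 81.1559829711914), array([[ 464.4, -337.1],
       [ 644.5, -365.1],
       [ 648.4, -340. ],
       [ 468.3, -312. ]], dtype=float32))
plane [-0.00120097 -0.00394435  0.08814529] 13686 0.0011350848946791476 (((573.3187255859375, 51.403663635253906), (310.48992919921875, 201.2799530029297), 84.09504699707031), array([[ 457.2,  -92.7],
       [ 657.5, -113.4],
       [ 689.4,  195.5],
       [ 489.2,  216.2]], dtype=float32)) 0.08440521365913482 0.0901419971827817
h hist (array([7928,  619,  127,   37,   35,   39,  189,   46,   21,   39,  437,
        140,    0,    0,    0]), array([0.   , 0.005, 0.01 , 0.015, 0.02 , 0.025, 0.03 , 0.035, 0.04 ,
       0.045, 0.05 , 0.055, 0.06 , 0.065, 0.07 , 0.075]))
bracket top 620 (((532.5003662109375, 146.90
[... 1329 characters left out ...]
  136,  186,  149,  240,
         58,    0,    0,    0]), array([0.   , 0.005, 0.01 , 0.015, 0.02 , 0.025, 0.03 , 0.035, 0.04 ,
       0.045, 0.05 , 0.055, 0.06 , 0.065, 0.07 , 0.075]))
bracket top 478 (((648.4823608398438, 82.0203857421875), (91.89071655273438, 328.1711120605469), 63.60700607299805), array([[481.1, 113.8],
       [775. , -32.1],
       [815.9,  50.2],
       [521.9, 196.1]], dtype=float32)) 0.13843891748027454
knob 280 (((716.0689086914062, -16.39136505126953), (250.9051513671875, 63.30607223510742), 32.58671188354492), array([[ 593.3,  -57.3],
       [ 627.4, -110.6],
       [ 838.8,   24.5],
       [ 804.7,   77.8]], dtype=float32)) 0.14055417900704018 0.05368773905042816
```

Run:
```python
import station
print([ (n,getattr(station,n)) for n in dir(station) if not n.startswith('_') and not callable(getattr(station,n))][:20])
print([n for n in dir(station) if not n.startswith('_')])
o=station.get_obs(); print(o['eef_pos'],o['t'],[k for k in o])
import pickle
from h import *
# refine bracket wall lines: top & scene in shelf frame
a=np.array([.1030,.9947]); b=np.array([.9947,-.1030]); O=np.array([.5349,.1705])
for n in("top","scene"):
    c=pickle.load(open(n+"0.pkl","rb")); W,ok=cloud(c)
    P=W[ok]; X=(P[:,:2]-O)@b; Y=(P[:,:2]-O)@a; h=P[:,2]-.0875
    m=(abs(X)<.04)&(Y>-.09)&(Y<.02)&(h>.047)&(h<.07)
    for y0 in np.arange(-.06,.012,.006):
        k=m&(Y>=y0)&(Y<y0+.006)
        if k.sum(): print(n,round(y0,3),k.sum(),(np.sort(X[k])*1000).round(1)[[0,-1]], np.median(h[k]).round(4))
    k=(abs(X-.105)<.035)&(abs(Y+.23)<.06)&(h>.028)&(h<.045)
    q=P[k]; print("knob top",k.sum(),rect(q),np.median(q[:,2]),"shelf fr",X[k].mean(),Y[k].mean())
```

```text
[('grip_depth', 0.0187)]
['MotionError', 'finish_job', 'get_obs', 'grip_depth', 'read_camera']
[ 0.12364242 -0.53561144  0.20231868] 0.1 ['t', 'qpos', 'joint_vel', 'effort', 'eef_pos', 'eef_rot', 'contact_force', 'torque', 'grip_width']
top -0.06 8 [-26.7  26.9] 0.0515
top -0.054 20 [-27.   26.3] 0.0538
top -0.048 20 [-23.2  24.6] 0.0531
top -0.042 22 [-21.6  22. ] 0.0531
top -0.036 37 [-21.8  21.2] 0.0525
top -0.03 35 [-21.8  21.8] 0.0535
top -0.024 89 [-21.8  21.7] 0.0537
top -0.018 81 [-21.8  21. ] 0.0535
top -0.012 82 [-22.   21.6] 0.0532
top -0.006 89 [-21.5  22.1] 0.0537
top -0.0 76 [-21.5  20.7] 0.053
top 0.006 37 [-21.4  22. ] 0.0531
knob top 178 (((616.1318359375, -60.48121643066406), (13.58753776550293, 44.86220932006836), 87.84976196289062), array([[593.5, -66.4],
       [638.3, -68.1],
       [638.8, -54.5],
       [594. , -52.9]], dtype=float32)) 0.12032250485267652 shelf fr 0.10457280740258516 -0.22134810970815164
scene -0.06 4 [23.7 26.7] 0.0503
scene -0.054 12 [-24.9  28.5] 0.0521
scene -0.048 10 [-24.5  25.6] 0.052
scene -0.042 11 [-19.4  22.5] 0.0521
scene -0.036 17 [-19.3  23.8] 0.0527
scene -0.03 15 [-21.5  22.7] 0.052
scene -0.024 31 [-21.4  25.6] 0.0529
scene -0.018 27 [-22.1  22.3] 0.0531
scene -0.012 35 [-19.7  23.1] 0.0533
scene -0.006 29 [-23.2  22.6] 0.052
scene -0.0 34 [-20.6  23.3] 0.0521
scene 0.006 32 [-21.7  24.9] 0.052
knob top 73 (((615.8253173828125, -60.96784591674805), (48.24028396606445, 18.039533615112305), 2.606640577316284), array([[591.3, -53.1],
       [592.1, -71.1],
       [640.3, -68.9],
       [639.5, -50.9]], dtype=float32)) 0.11967457953837582 shelf fr 0.10593605732650405 -0.21956604514367944
```

Emit:
drive_tool([
  {"twist":[0,0,-0.0318],"offset":[0.0348,0.0166,0],"fingers":1},
  {"twist":[0,0,-0.0318],"offset":[0.0348,0.0166,0],"fingers":1},
  {"twist":[0,0,-0.0318],"offset":[0.0348,0.0166,0],"fingers":1},
  {"twist":[0,0,-0.0318],"offset":[0.0348,0.0166,0],"fingers":1},
  {"twist":[0,0,-0.0318],"offset":[0.0348,0.0166,0],"fingers":1},
  {"twist":[0,0,-0.0318],"offset":[0.0348,0.0166,0],"fingers":1},
  {"twist":[0,0,-0.0318],"offset":[0.0348,0.0166,0],"fingers":1},
  {"twist":[0,0,-0.0318],"offset":[0.0348,0.0166,0],"fingers":1},
  {"twist":[0,0,-0.0318],"offset":[0.0348,0.0166,0],"fingers":1},
  {"twist":[0,0,-0.0318],"offset":[0.0348,0.0166,0],"fingers":1},
  {"twist":[0,0,-0.0318],"offset":[0.0348,0.0166,0],"fingers":1},
  {"twist":[0,0,-0.0318],"offset":[0.0348,0.0166,0],"fingers":1},
  {"twist":[0,0,0],"offset":[0,0,-0.03],"fingers":1},
  {"twist":[0,0,0],"offset":[0,0,-0.03],"fingers":1},
  {"twist":[0,0,0],"offset":[0,0,-0.03],"fingers":1},
  {"twist":[0,0,0],"offset":[0,0,-0.02],"fingers":1},
  {"twist":[0,0,0],"offset":[0,0,0],"fingers":1},
  {"twist":[0,0,0],"offset":[0,0,0],"fingers":1},
])

```text
t: 1.9
eef_pos: [0.5414, -0.3368, 0.0932]
eef_rot: [-0.0, 0.997, -0.077, -0.0]
contact_force: [-0.2, 0.1, 0.7]
grip_width: 0.0852
```

Emit:
drive_tool([
  {"twist":[0,0,0],"offset":[0,0.0005,-0.025],"fingers":1},
  {"twist":[0,0,0],"offset":[0,0,-0.025],"fingers":1},
  {"twist":[0,0,0],"offset":[0,0,-0.02],"fingers":1},
  {"twist":[0,0,0],"offset":[0,0,-0.01],"fingers":1},
  {"twist":[0,0,0],"offset":[0,0,-0.005],"fingers":1},
  {"twist":[0,0,0],"offset":[0,0,0],"fingers":1},
  {"twist":[0,0,0],"offset":[0,0,0],"fingers":-1},
  {"twist":[0,0,0],"offset":[0,0,0],"fingers":-1},
  {"twist":[0,0,0],"offset":[0,0,0],"fingers":-1},
  {"twist":[0,0,0],"offset":[0,0,0],"fingers":-1},
  {"twist":[0,0,0],"offset":[0,0,0],"fingers":-1},
  {"twist":[0,0,0],"offset":[0,0,0],"fingers":-1},
  {"twist":[0,0,0],"offset":[0,0,0],"fingers":-1},
  {"twist":[0,0,0],"offset":[0,0,0],"fingers":-1},
])

```text
t: 3.3
eef_pos: [0.5415, -0.3366, 0.0085]
eef_rot: [0.0, 0.997, -0.077, 0.0]
contact_force: [-1.3, -0.6, 5.3]
grip_width: 0.0211
```

Run:
```python
from h import *
c=cam("scene"); save(c,"g1.png",(200,80,360,200),5)
print(get_obs()['grip_width'])
```

```text
0.021396511796309754
```

View pics/g1.png

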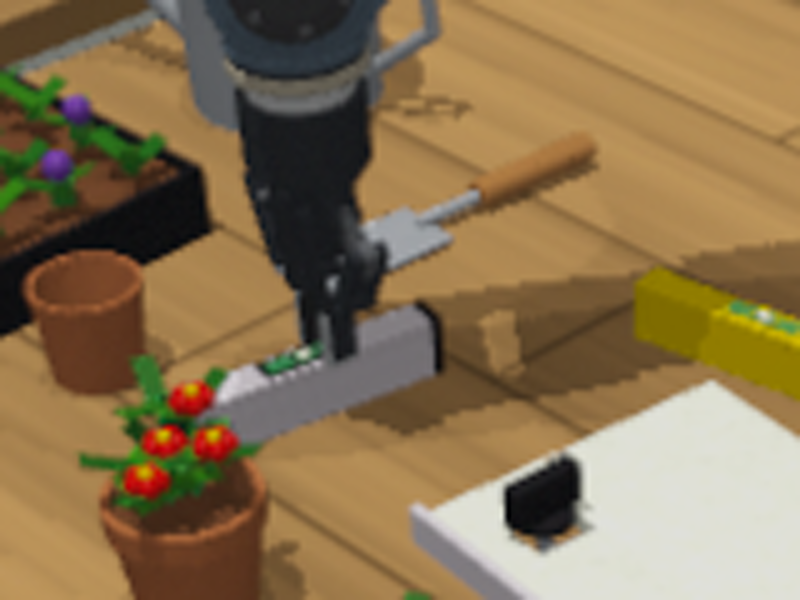

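Emit:
drive_tool([
  {"twist":[0,0,0],"offset":[0,0,0.03],"fingers":-1},
  {"twist":[0,0,0],"offset":[0,0,0.04],"fingers":-1},
  {"twist":[0,0,0],"offset":[0,0,0.04],"fingers":-1},
  {"twist":[0,0,0],"offset":[0,0,0.04],"fingers":-1},
  {"twist":[0,0,0],"offset":[0,0,0.04],"fingers":-1},
  {"twist":[0,0,0.1158],"offset":[-0.0018,0.0234,0],"fingers":-1},
  {"twist":[0,0,0.1158],"offset":[-0.0018,0.0234,0],"fingers":-1},
  {"twist":[0,0,0.1158],"offset":[-0.0018,0.0234,0],"fingers":-1},
  {"twist":[0,0,0.1158],"offset":[-0.0018,0.0234,0],"fingers":-1},
  {"twist":[0,0,0.1158],"offset":[-0.0018,0.0234,0],"fingers":-1},
  {"twist":[0,0,0.1158],"offset":[-0.0018,0.0234,0],"fingers":-1},
  {"twist":[0,0,0.1158],"offset":[-0.0018,0.0234,0],"fingers":-1},
  {"twist":[0,0,0.1158],"offset":[-0.0018,0.0234,0],"fingers":-1},
  {"twist":[0,0,0.1158],"offset":[-0.0018,0.0234,0],"fingers":-1},
  {"twist":[0,0,0.1158],"offset":[-0.0018,0.0234,0],"fingers":-1},
  {"twist":[0,0,0.1158],"offset":[-0.0018,0.0234,0],"fingers":-1},
  {"twist":[0,0,0.1158],"offset":[-0.0018,0.0234,0],"fingers":-1},
  {"twist":[0,0,0.1158],"offset":[-0.0018,0.0234,0],"fingers":-1},
  {"twist":[0,0,0.1158],"offset":[-0.0018,0.0234,0],"fingers":-1},
])

```text
t: 5.25
eef_pos: [0.5155, -0.0076, 0.1975]
eef_rot: [-0.0, 0.741, 0.671, -0.0]
contact_force: [0.6, 0.5, -3.9]
grip_width: 0.0208
```

Emit:
drive_tool([
  {"twist":[0,0,0],"offset":[0,0,-0.03],"fingers":-1},
  {"twist":[0,0,0],"offset":[0,0,-0.03],"fingers":-1},
  {"twist":[0,0,0],"offset":[0,0,-0.02],"fingers":-1},
  {"twist":[0,0,0],"offset":[0,0,0],"fingers":-1},
  {"twist":[0,0,0],"offset":[0,0,0],"fingers":-1},
])

```text
t: 5.75
eef_pos: [0.5162, -0.0086, 0.1182]
eef_rot: [-0.0, 0.743, 0.669, -0.0]
contact_force: [1.3, 1.4, -2.7]
grip_width: 0.0211
```

Run:
```python
from h import *
a=np.array([.1030,.9947]); b=np.array([.9947,-.1030]); O=np.array([.5349,.1705])
o=get_obs();print(o['eef_pos'],2*np.degrees(np.arctan2(o['eef_rot'][2],o['eef_rot'][1])),o['contact_force'],o['torque'],o['grip_width'])
c=cam("scene"); save(c,"g2.png",(230,80,430,230),4)
t=cam("top"); save(t,"g2t.png",(190,160,390,310),4)
W,ok=cloud(c);P=W[ok]; X=(P[:,:2]-O)@b; Y=(P[:,:2]-O)@a
m=(abs(X)<.03)&(Y>-.27)&(Y<-.06)&(abs(P[:,2]-.150)<.006)
q=P[m];print(m.sum(),np.median(q[:,2]),rect(q))
for y0 in np.arange(-.27,-.06,.01):
    k=m&(Y>y0)&(Y<=y0+.01)
    if k.sum():print(round(y0,3),k.sum(),(X[k].min()*1e3).round(1),(X[k].max()*1e3).round(1),np.median(P[k][:,2]).round(4))
```

```text
[ 0.51616704 -0.00859652  0.11816718] 84.01322971753184 [ 1.26466357  1.39303189 -2.74319017] [-0.02985118  0.01639849  0.0182854 ] 0.021102599252752173
407 0.15050193843926496 (((518.5887451171875, 9.42431640625), (185.38275146484375, 37.4739990234375), 88.57160186767578), array([[497.5, -82.8],
       [535. , -83.7],
       [539.6, 101.6],
       [502.2, 102.6]], dtype=float32))
-0.26 6 -1.7 10.3 0.1514
-0.25 22 -6.5 12.0 0.1514
-0.24 17 -8.0 11.1 0.1515
-0.23 22 -5.6 12.8 0.1513
-0.22 12 -2.0 11.4 0.1505
-0.21 7 6.9 14.0 0.1515
-0.2 1 -12.5 -12.5 0.1538
-0.19 9 -12.8 15.7 0.1522
-0.18 26 -16.0 20.0 0.1523
-0.17 34 -17.9 11.0 0.1512
-0.16 26 -11.6 11.8 0.1516
-0.15 26 -11.8 11.9 0.1508
-0.14 27 -11.2 11.1 0.1508
-0.13 27 -12.3 12.0 0.1497
-0.12 25 -12.3 10.9 0.1499
-0.11 29 -12.3 13.2 0.1497
-0.1 27 -13.8 13.6 0.1497
-0.09 31 -12.1 11.9 0.1498
-0.08 30 -12.6 10.9 0.1495
-0.07 3 5.2 11.9 0.1491
```

Emit:
drive_tool([
  {"twist":[0,0,0],"offset":[0,0,-0.012],"fingers":-1},
  {"twist":[0,0,0],"offset":[0,0,-0.006],"fingers":-1},
  {"twist":[0,0,0],"offset":[0,0,-0.002],"fingers":-1},
  {"twist":[0,0,0],"offset":[0,0,0],"fingers":-1},
  {"twist":[0,0,0],"offset":[0,0,0],"fingers":-1},
])

```text
t: 6.35
eef_pos: [0.5162, -0.0086, 0.0979]
eef_rot: [0.0, 0.743, 0.669, 0.0]
contact_force: [-0.7, 0.0, -3.0]
grip_width: 0.0217
```

Run:
```python
from h import *
c=cam("scene"); save(c,"g3.png",(230,80,430,230),4)
t=cam("top"); save(t,"g3t.png",(190,160,390,310),4)
```

```text
(no output)
```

View pics/g3.png

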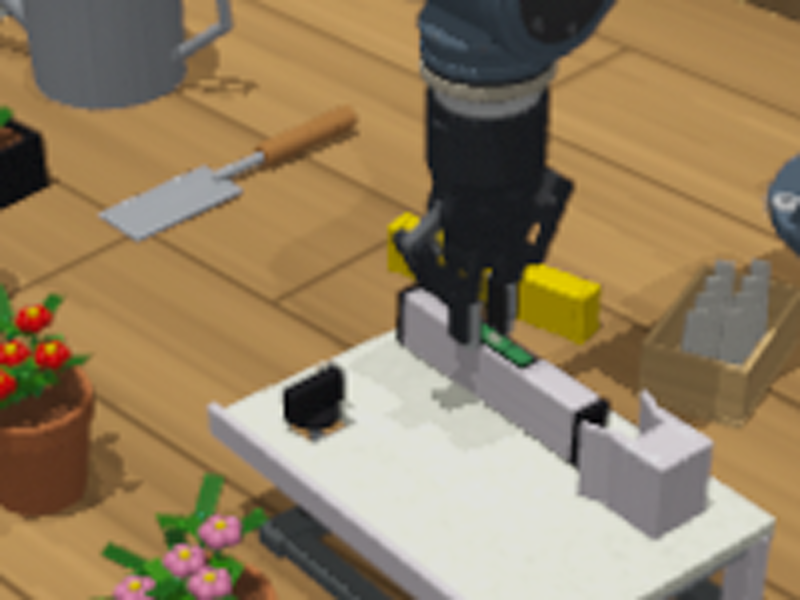

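View pics/g3t.png

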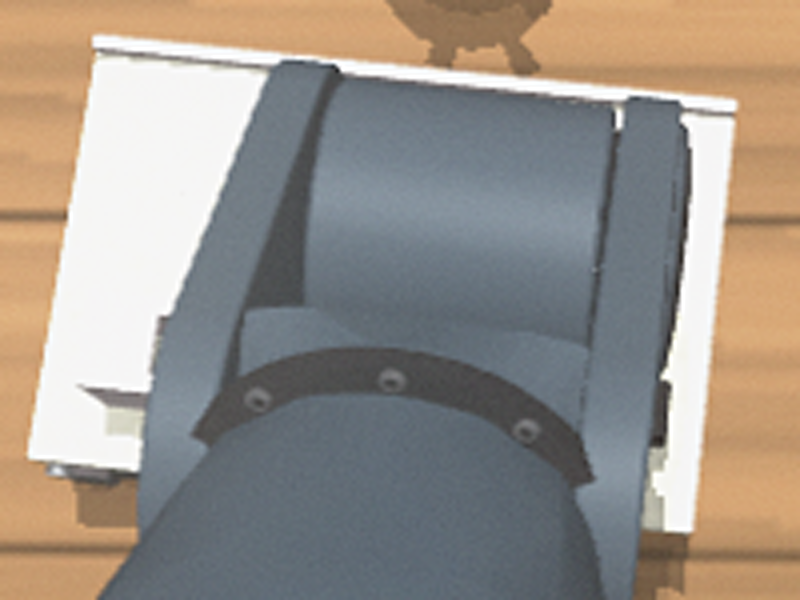

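Emit:
drive_tool([
  {"twist":[0,0,0],"offset":[0.00052,0.005,0],"fingers":-1},
  {"twist":[0,0,0],"offset":[0.00052,0.005,0],"fingers":-1},
  {"twist":[0,0,0],"offset":[0.00052,0.005,0],"fingers":-1},
  {"twist":[0,0,0],"offset":[0.00052,0.005,0],"fingers":-1},
  {"twist":[0,0,0],"offset":[0.00052,0.005,0],"fingers":-1},
  {"twist":[0,0,0],"offset":[0.00052,0.005,0],"fingers":-1},
  {"twist":[0,0,0],"offset":[0.00052,0.005,0],"fingers":-1},
  {"twist":[0,0,0],"offset":[0.00052,0.005,0],"fingers":-1},
  {"twist":[0,0,0],"offset":[0.00052,0.005,0],"fingers":-1},
  {"twist":[0,0,0],"offset":[0.00052,0.005,0],"fingers":-1},
  {"twist":[0,0,0],"offset":[0,0,0],"fingers":-1},
])

```text
t: 7.55
eef_pos: [0.5214, 0.042, 0.0978]
eef_rot: [-0.0, 0.743, 0.669, 0.0]
contact_force: [0.0, 0.6, -3.0]
grip_width: 0.0215
```

No contact so far, so I'll continue to the stop.

Emit:
drive_tool([
  {"twist":[0,0,0],"offset":[0.00052,0.005,0],"fingers":-1},
  {"twist":[0,0,0],"offset":[0.00052,0.005,0],"fingers":-1},
  {"twist":[0,0,0],"offset":[0.00052,0.005,0],"fingers":-1},
  {"twist":[0,0,0],"offset":[0.00052,0.005,0],"fingers":-1},
  {"twist":[0,0,0],"offset":[0.0002,0.002,-0.0005],"fingers":-1},
  {"twist":[0,0,0],"offset":[0.0002,0.002,-0.0005],"fingers":-1},
  {"twist":[0,0,0],"offset":[0,0,0],"fingers":-1},
])

```text
t: 8.25
eef_pos: [0.5237, 0.0637, 0.0969]
eef_rot: [0.001, 0.743, 0.67, -0.001]
contact_force: [-1.8, -14.0, 0.2]
grip_width: 0.0209
```

Emit:
drive_tool([
  {"twist":[0,0,0],"offset":[0,0,-0.0008],"fingers":-1},
  {"twist":[0,0,0],"offset":[0.0001,0.001,0],"fingers":-1},
  {"twist":[0,0,0],"offset":[0,0,0],"fingers":-1},
])

```text
t: 8.55
eef_pos: [0.5239, 0.0638, 0.0964]
eef_rot: [0.002, 0.743, 0.67, -0.002]
contact_force: [-3.5, -21.5, 3.6]
grip_width: 0.021
```

Run:
```python
from h import *
c=cam("scene"); save(c,"g4.png",(290,130,430,240),5)
```

```text
(no output)
```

View pics/g4.png

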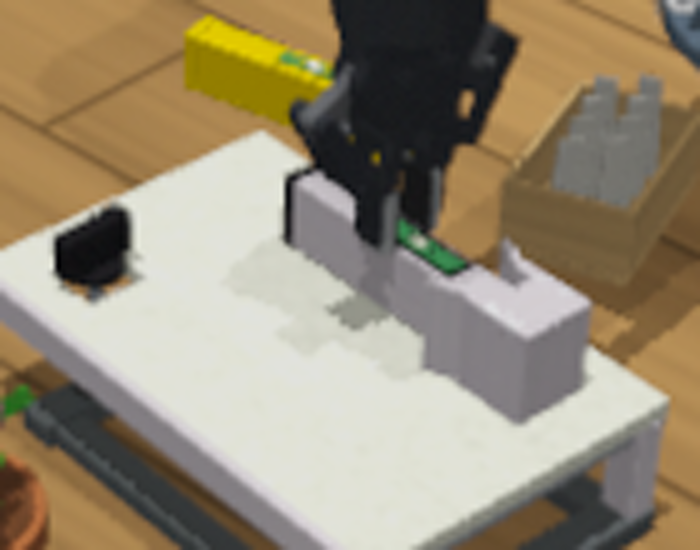

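Emit:
drive_tool([
  {"twist":[0,0,0],"offset":[0,0,0],"fingers":0.3},
  {"twist":[0,0,0],"offset":[0,0,0],"fingers":0.3},
  {"twist":[0,0,0],"offset":[0,0,0],"fingers":0.3},
  {"twist":[0,0,0],"offset":[0,0,0],"fingers":0.3},
  {"twist":[0,0,0],"offset":[0,0,0.02],"fingers":0.3},
  {"twist":[0,0,0],"offset":[0,0,0.025],"fingers":0.3},
  {"twist":[0,0,0],"offset":[0,0,0.02],"fingers":0.3},
  {"twist":[0,0,0],"offset":[-0.0025,-0.024,0],"fingers":-1},
  {"twist":[0,0,0],"offset":[-0.0025,-0.0235,0],"fingers":-1},
  {"twist":[0,0,0],"offset":[0,0,0],"fingers":-1},
  {"twist":[0,0,0],"offset":[0,0,0],"fingers":-1},
  {"twist":[0,0,0],"offset":[0,0,0],"fingers":-1},
  {"twist":[0,0,0],"offset":[0,0,0],"fingers":-1},
  {"twist":[0,0,0],"offset":[0,0,0],"fingers":-1},
])

```text
t: 10.0
eef_pos: [0.5189, 0.0195, 0.1609]
eef_rot: [-0.0, 0.743, 0.67, -0.0]
contact_force: [-0.8, 0.3, -0.6]
grip_width: 0.0002
```

Run:
```python
from h import *
import pickle
o=get_obs(); print(o['eef_pos'],o['contact_force'],o['grip_width'],o['t'])
c=cam("scene"); save(c,"g5.png",(290,130,430,240),5); pickle.dump(c,open("s5.pkl","wb"))
a=np.array([.1030,.9947]); b=np.array([.9947,-.1030]); O=np.array([.5349,.1705])
W,ok=cloud(c);P=W[ok]; X=(P[:,:2]-O)@b; Y=(P[:,:2]-O)@a
m=(abs(X)<.014)&(Y>-.19)&(Y<-.04)&(abs(P[:,2]-.128)<.01)
for y0 in np.arange(-.20,-.03,.01):
    k=m&(Y>y0)&(Y<=y0+.01)
    if k.sum():print(round(y0,3),k.sum(),(X[k].min()*1e3).round(1),(X[k].max()*1e3).round(1),np.median(P[k][:,2]).round(4))
```

```text
[0.51888495 0.01945148 0.16090748] [-0.79117346  0.32697977 -0.56357772] 0.00018237396236593165 10.0
-0.19 3 -8.4 9.3 0.1265
-0.18 27 -14.0 12.2 0.1276
-0.17 30 -11.4 12.2 0.1263
-0.16 26 -11.5 13.8 0.1259
-0.15 24 -12.2 13.6 0.1262
-0.14 30 -9.0 13.0 0.1261
-0.13 28 -11.4 13.4 0.1269
-0.12 26 -11.0 13.0 0.127
-0.11 31 -9.8 12.6 0.1271
-0.1 23 -14.0 13.5 0.1273
-0.09 33 -12.1 13.5 0.1272
-0.08 25 -11.1 13.4 0.1267
-0.07 24 -13.4 8.1 0.1275
-0.06 14 -9.5 3.3 0.1265
-0.05 10 -9.6 -0.0 0.1281
```

View pics/g5.png

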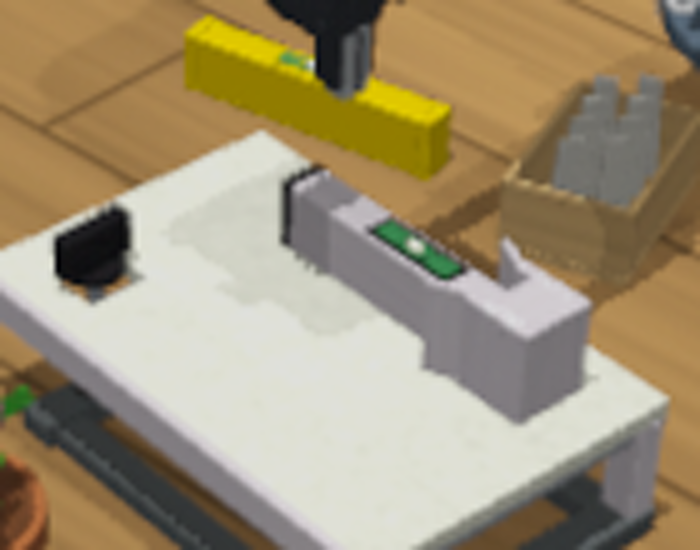

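Emit:
drive_tool([
  {"twist":[0,0,0],"offset":[0,-0.001,-0.02],"fingers":-1},
  {"twist":[0,0,0],"offset":[0,0,-0.01],"fingers":-1},
  {"twist":[0,0,0],"offset":[0,0,-0.003],"fingers":-1},
  {"twist":[0,0,0],"offset":[0,0,-0.003],"fingers":-1},
  {"twist":[0,0,0],"offset":[0,0,-0.003],"fingers":-1},
  {"twist":[0,0,0],"offset":[0,0,-0.001],"fingers":-1},
  {"twist":[0,0,0],"offset":[0,0,0],"fingers":-1},
  {"twist":[0,0,0],"offset":[0,0,0],"fingers":-1},
])

```text
t: 10.85
eef_pos: [0.519, 0.0179, 0.1212]
eef_rot: [0.0, 0.743, 0.669, 0.0]
contact_force: [-0.1, 0.4, -0.4]
grip_width: -0.0001
```

Emit:
drive_tool([
  {"twist":[0,0,0],"offset":[0,0,-0.001],"fingers":-1},
  {"twist":[0,0,0],"offset":[0,0,-0.001],"fingers":-1},
  {"twist":[0,0,0],"offset":[0,0,0],"fingers":-1},
])

```text
t: 11.15
eef_pos: [0.5188, 0.0179, 0.1189]
eef_rot: [-0.0, 0.743, 0.669, -0.0]
contact_force: [0.1, -0.2, -0.5]
grip_width: -0.0001
```

Run:
```python
from h import *
c=cam("scene"); save(c,"g6.png",(290,130,430,240),5)
```

```text
(no output)
```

View pics/g6.png

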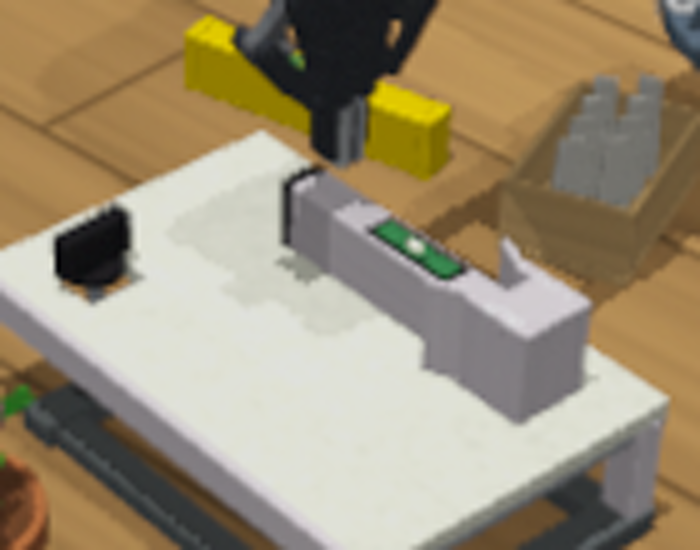

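Run:
```python
from h import *
c=cam("scene")
for X in [(.5188,.0179,.1189),(.5188,.0179,.127),(.5256,.081,.127),(.5188,.0179,.14)]:
    u,v=proj(c,X); print(X,(u-290)*5,(v-130)*5)
for cu,cv in [(345,155),(345,140),(330,150),(415,245),(345,215),(300,205)]:
    print(cu,cv,pt(c,290+cu//5,130+cv//5).round(4))
t=cam("top"); W,ok=cloud(c)
```

```text
(0.5188, 0.0179, 0.1189) 332.76510274873857 205.73771317628626
(0.5188, 0.0179, 0.127) 333.1516289344387 192.66866090687927
(0.5256, 0.081, 0.127) 416.7754751406031 247.8955623236473
(0.5188, 0.0179, 0.14) 333.7785336143753 171.4720374098536
345 155 [0.5232 0.0291 0.1572]
345 140 [0.5236 0.0291 0.1663]
330 150 [0.5295 0.0245 0.1611]
415 245 [0.5272 0.081  0.1296]
345 215 [0.5293 0.0358 0.1269]
300 205 [0.5295 0.0048 0.1184]
```

Run:
```python
from h import *
c=cam("scene"); save(c,"g7.png",(340,140,380,175),20)
for v in range(148,178,2):
    print(v,[tuple(pt(c,u,v,0).round(3)) for u in (354,357,360)])
```

```text
148 [(np.float64(0.542), np.float64(0.028), np.float64(0.204)), (np.float64(0.531), np.float64(0.028), np.float64(0.198)), (np.float64(0.52), np.float64(0.028), np.float64(0.193))]
150 [(np.float64(0.543), np.float64(0.029), np.float64(0.199)), (np.float64(0.531), np.float64(0.028), np.float64(0.193)), (np.float64(0.517), np.float64(0.026), np.float64(0.185))]
152 [(np.float64(0.527), np.float64(0.015), np.float64(0.179)), (np.float64(0.525), np.float64(0.023), np.float64(0.181)), (np.float64(0.519), np.float64(0.028), np.float64(0.181))]
154 [(np.float64(0.53), np.float64(0.018), np.float64(0.176)), (np.float64(0.525), np.float64(0.023), np.float64(0.176)), (np.float64(0.519), np.float64(0.028), np.float64(0.176))]
156 [(np.float64(0.532), np.float64(0.02), np.float64(0.172)), (np.float64(0.526), np.float64(0.024), np.float64(0.171)), (np.float64(0.521), np.float64(0.03), np.float64(0.171))]
158 [(np.float64(0.527), np.float64(0.015), np.float64(0.161)), (np.float64(0.526), np.float64(0.025), np.float64(0.166)), (np.float64(0.518), np.float64(0.027), np.float64(0.163))]
160 [(np.flo
[... 919 characters left out ...]
.53), np.float64(0.019), np.float64(0.128)), (np.float64(0.523), np.float64(0.023), np.float64(0.127)), (np.float64(0.516), np.float64(0.027), np.float64(0.125))]
172 [(np.float64(0.531), np.float64(0.02), np.float64(0.124)), (np.float64(0.529), np.float64(0.029), np.float64(0.127)), (np.float64(0.523), np.float64(0.034), np.float64(0.126))]
174 [(np.float64(0.532), np.float64(0.022), np.float64(0.119)), (np.float64(0.53), np.float64(0.03), np.float64(0.121)), (np.float64(0.531), np.float64(0.041), np.float64(0.127))]
176 [(np.float64(0.529), np.float64(0.019), np.float64(0.109)), (np.float64(0.53), np.float64(0.03), np.float64(0.115)), (np.float64(0.53), np.float64(0.04), np.float64(0.12))]
```

View pics/g7.png

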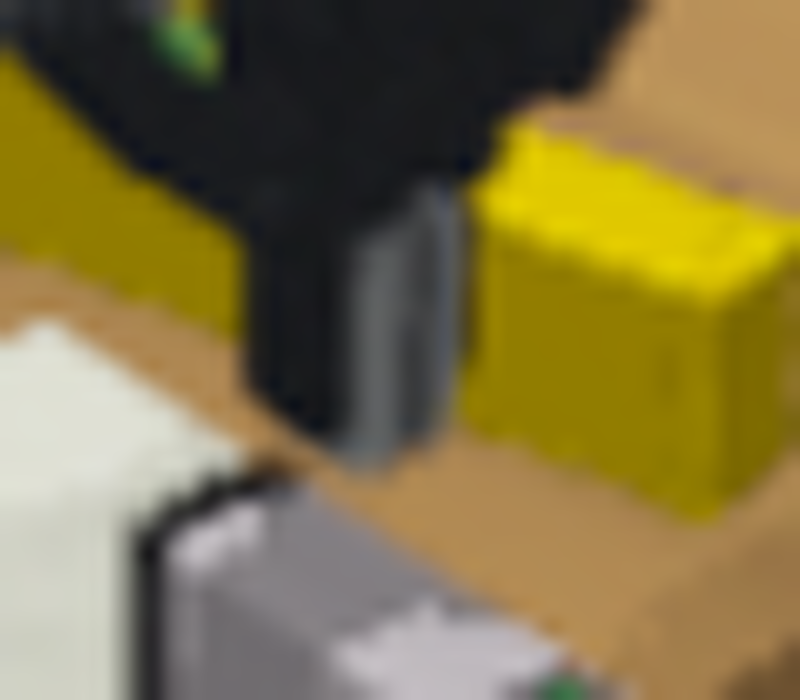

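Emit:
drive_tool([
  {"twist":[0,0,0],"offset":[0,0,-0.006],"fingers":-1},
  {"twist":[0,0,0],"offset":[0,0,-0.006],"fingers":-1},
  {"twist":[0,0,0],"offset":[0,0,-0.006],"fingers":-1},
  {"twist":[0,0,0],"offset":[0,0,-0.002],"fingers":-1},
  {"twist":[0,0,0],"offset":[0,0,0],"fingers":-1},
])

```text
t: 11.85
eef_pos: [0.5186, 0.0179, 0.0985]
eef_rot: [-0.0, 0.743, 0.669, -0.0]
contact_force: [0.6, 0.0, 0.2]
grip_width: -0.0002
```

Run:
```python
from h import *
c=cam("scene"); save(c,"g8.png",(290,130,430,240),5)
```

```text
(no output)
```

View pics/g8.png

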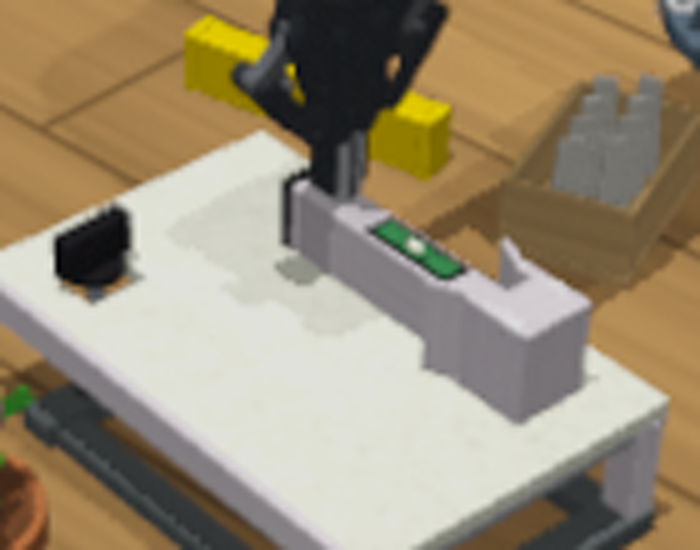

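Emit:
drive_tool([
  {"twist":[0,0,0],"offset":[0,0,-0.001],"fingers":-1},
  {"twist":[0,0,0],"offset":[0,0,-0.001],"fingers":-1},
  {"twist":[0,0,0],"offset":[0,0,-0.001],"fingers":-1},
  {"twist":[0,0,0],"offset":[0,0,-0.001],"fingers":-1},
  {"twist":[0,0,0],"offset":[0,0,0],"fingers":-1},
])

```text
t: 12.4
eef_pos: [0.519, 0.0177, 0.0951]
eef_rot: [0.0, 0.743, 0.669, 0.0]
contact_force: [-0.4, -3.4, 4.0]
grip_width: 0.0
```

Run:
```python
from h import *
c=cam("scene"); save(c,"g9.png",(335,140,395,190),12)
for v in range(156,180,2):
    print(v,[tuple(float(x) for x in pt(c,u,v,0).round(3)) for u in (354,357,360)])
```

```text
156 [(0.538, 0.025, 0.177), (0.532, 0.03, 0.177), (0.519, 0.028, 0.17)]
158 [(0.541, 0.028, 0.174), (0.531, 0.029, 0.17), (0.518, 0.027, 0.163)]
160 [(0.53, 0.018, 0.159), (0.526, 0.025, 0.159), (0.519, 0.028, 0.158)]
162 [(0.532, 0.021, 0.155), (0.527, 0.026, 0.154), (0.52, 0.029, 0.153)]
164 [(0.532, 0.02, 0.148), (0.524, 0.023, 0.146), (0.517, 0.028, 0.145)]
166 [(0.529, 0.018, 0.139), (0.526, 0.025, 0.141), (0.521, 0.031, 0.142)]
168 [(0.529, 0.018, 0.134), (0.521, 0.021, 0.132), (0.515, 0.026, 0.131)]
170 [(0.524, 0.014, 0.123), (0.521, 0.021, 0.125), (0.518, 0.029, 0.127)]
172 [(0.53, 0.019, 0.122), (0.527, 0.026, 0.124), (0.522, 0.033, 0.125)]
174 [(0.53, 0.019, 0.116), (0.532, 0.032, 0.124), (0.531, 0.041, 0.127)]
176 [(0.53, 0.019, 0.11), (0.529, 0.029, 0.115), (0.535, 0.045, 0.125)]
178 [(0.531, 0.021, 0.105), (0.532, 0.032, 0.111), (0.532, 0.042, 0.116)]
```

View pics/g9.png

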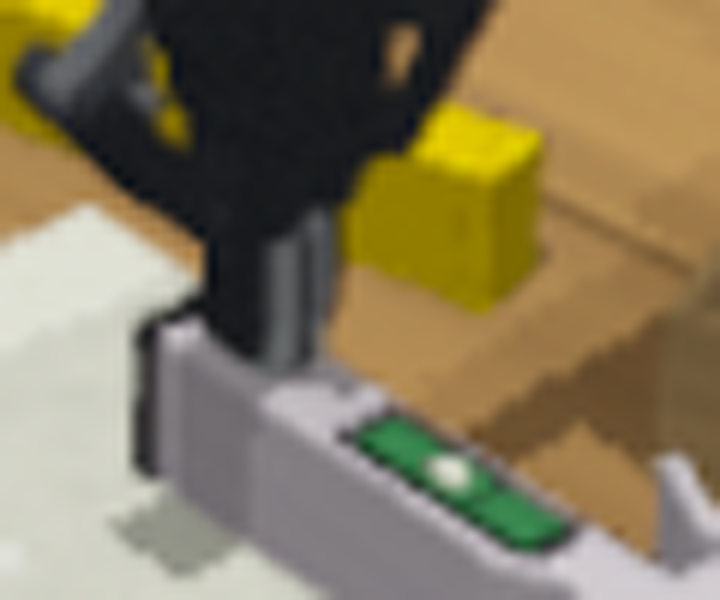

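Contact at 4 N. The real fingertips end about 30 mm behind the reported TCP, which matters for the knob too. I'll press on until the shelf seats.

Emit:
drive_tool([
  {"twist":[0,0,0],"offset":[0,0,-0.002],"fingers":-1},
  {"twist":[0,0,0],"offset":[0,0,-0.002],"fingers":-1},
  {"twist":[0,0,0],"offset":[0,0,-0.002],"fingers":-1},
  {"twist":[0,0,0],"offset":[0,0,0],"fingers":-1},
  {"twist":[0,0,0],"offset":[0,0,0],"fingers":-1},
])

```text
t: 12.95
eef_pos: [0.5195, 0.0172, 0.0904]
eef_rot: [0.001, 0.743, 0.669, 0.0]
contact_force: [-5.8, -7.3, 18.4]
grip_width: -0.0001
```

Emit:
drive_tool([
  {"twist":[0,0,0],"offset":[0,0,-0.001],"fingers":-1},
  {"twist":[0,0,0],"offset":[0,0,0],"fingers":-1},
  {"twist":[0,0,0],"offset":[0,0,0],"fingers":-1},
  {"twist":[0,0,0],"offset":[0,0,0],"fingers":-1},
  {"twist":[0,0,0],"offset":[0,0,0],"fingers":-1},
  {"twist":[0,0,0],"offset":[0,0,0],"fingers":-1},
  {"twist":[0,0,0],"offset":[0,0,0],"fingers":-1},
])

```text
t: 13.65
eef_pos: [0.5197, 0.0171, 0.0899]
eef_rot: [0.001, 0.743, 0.669, 0.0]
contact_force: [-7.7, -8.5, 25.2]
grip_width: -0.0001
```

```bash
cat >> h.py <<'E'
def bub(n,name):
    F=[];c=None
    for i in range(n):
        c=read_camera("scene"); F.append(c["frame"].astype(np.float32))
    m=np.mean(F,0)
    x0,y0,x1,y1=350,165,395,195
    cv2.imwrite("pics/"+name,cv2.resize(m[y0:y1,x0:x1,::-1],None,fx=16,fy=16,interpolation=cv2.INTER_CUBIC).clip(0,255).astype(np.uint8))
    np.save(name+".npy",m)
    return c,m
E
python3 - <<'E'
from h import *
o=get_obs();print(o['eef_pos'],o['contact_force'])
c,m=bub(40,"b1.png"); print(get_obs()['t'])
E
```

```text
[0.5197428  0.01708757 0.08994619] [-7.71399395 -8.53069614 25.17810872]
15.65
```

View pics/b1.png

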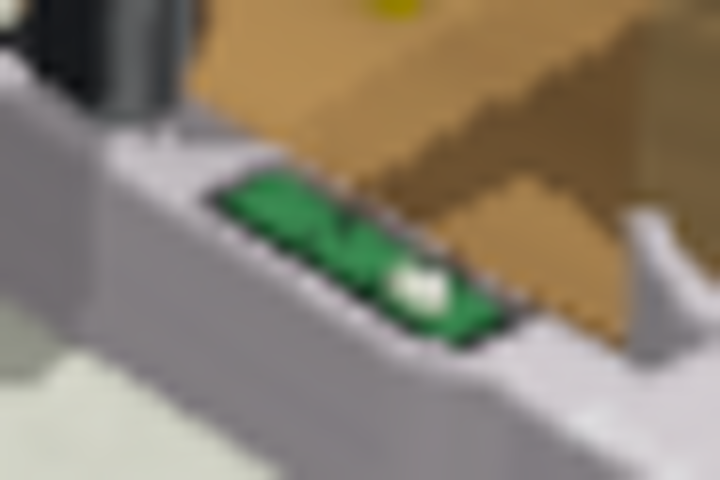

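```bash
cat >> h.py <<'E'
def analyse(c,m,verbose=True):
    S=8; x0,y0,x1,y1=355,168,390,193
    f=cv2.resize(m[y0:y1,x0:x1],None,fx=S,fy=S,interpolation=cv2.INTER_CUBIC)
    r,g,b=f[...,0],f[...,1],f[...,2]
    green=((g-r)>25)
    green=green&((g-b)>10)
    k=cv2.morphologyEx(green.astype(np.uint8),cv2.MORPH_OPEN,np.ones((5,5)))
    hull=cv2.convexHull(np.argwhere(k)[:,::-1].astype(np.int32))
    hm=np.zeros(k.shape,np.uint8); cv2.fillConvexPoly(hm,hull,1)
    hm2=cv2.erode(hm,np.ones((3,3)))
    w=np.clip(r-110,0,None)*hm2
    yy,xx=np.mgrid[:f.shape[0],:f.shape[1]]
    bc=np.array([(w*xx).sum(),(w*yy).sum()])/w.sum()
    vc=np.array([xx[hm>0].mean(),yy[hm>0].mean()])
    rr=cv2.minAreaRect(hull)
    # direction along level in px per mm
    p0=np.array(proj(c,(.5256,.081,.124)));p1=np.array(proj(c,(.5256+.00103,.081+.009947,.124)))
    d=(p1-p0)/10; 
    mid=((p0-[x0,y0])+.5)*S-.5
    L=np.linalg.norm(d)*S
    hp=(hull[:,0,:]-vc)@(d/np.linalg.norm(d))/L
    print("bubble off mm",((bc-vc)@d/np.linalg.norm(d)/L).round(2),"green extent mm",hp.min().round(1),hp.max().round(1),"px/mm",L/S,"vc-projmid mm",((vc-mid)@d/np.linalg.norm(d)/L).round(2))
E
python3 - <<'E'
from h import *
import pickle
c=pickle.load(open("s5.pkl","rb"))
analyse(c,np.load("b1.png.npy")); analyse(c,c["frame"].astype(np.float32))
E
```

```text
bubble off mm 12.45 green extent mm -28.3 28.3 px/mm 0.3269775124245946 vc-projmid mm -2.59
bubble off mm -2.79 green extent mm -28.5 28.5 px/mm 0.3269775124245946 vc-projmid mm -2.2
```

Emit:
drive_tool([
  {"twist":[0,0,0],"offset":[0,0,0.015],"fingers":-1},
  {"twist":[0,0,0],"offset":[0,0,0.03],"fingers":-1},
  {"twist":[0,0,0],"offset":[0,0,0.03],"fingers":0},
  {"twist":[0,0,0.138],"offset":[0.008,-0.0065,0],"fingers":0},
  {"twist":[0,0,0.138],"offset":[0.008,-0.0065,0],"fingers":0},
  {"twist":[0,0,0.138],"offset":[0.008,-0.0065,0],"fingers":0},
  {"twist":[0,0,0.138],"offset":[0.008,-0.0065,0],"fingers":0},
  {"twist":[0,0,0.138],"offset":[0.008,-0.0065,0],"fingers":0},
  {"twist":[0,0,0.138],"offset":[0.008,-0.0065,0],"fingers":0},
  {"twist":[0,0,0.138],"offset":[0.008,-0.0065,0],"fingers":0},
  {"twist":[0,0,0.138],"offset":[0.008,-0.0065,0],"fingers":0},
  {"twist":[0,0,0.138],"offset":[0.008,-0.0065,0],"fingers":0},
  {"twist":[0,0,0.138],"offset":[0.008,-0.0065,0],"fingers":0},
  {"twist":[0,0,0.138],"offset":[0.008,-0.0065,0],"fingers":0},
  {"twist":[0,0,0.138],"offset":[0.008,-0.0065,0],"fingers":0},
  {"twist":[0,0,0],"offset":[0,0,-0.02],"fingers":0},
  {"twist":[0,0,0],"offset":[0,0,-0.015],"fingers":0},
  {"twist":[0,0,0],"offset":[0,0,0],"fingers":0},
  {"twist":[0,0,0],"offset":[0,0,0],"fingers":0},
])

```text
t: 17.55
eef_pos: [0.6147, -0.0598, 0.1279]
eef_rot: [-0.0, 0.01, 1.0, 0.0]
contact_force: [-0.8, -0.1, 0.4]
grip_width: 0.0428
```

Run:
```python
from h import *
o=get_obs();print(o['eef_pos'],2*np.degrees(np.arctan2(o['eef_rot'][2],o['eef_rot'][1])),o['contact_force'],o['grip_width'])
c=cam("scene"); save(c,"k1.png",(270,110,400,210),6)
for z in (.12,.13,.14,.15,.16): 
    u,v=proj(c,(o['eef_pos'][0],o['eef_pos'][1],z)); print(z,(u-270)*6,(v-110)*6)
```

```text
[ 0.61470088 -0.05983189  0.12786923] 178.88706473159164 [-0.77849606 -0.05503237  0.39261135] 0.04283242829663677
0.12 233.35624753878164 384.72192304168846
0.13 232.50028893184242 365.3129052275494
0.14 231.63571063054212 345.70843426877366
0.15 230.76238177260336 325.9055428393083
0.16 229.88016883331272 305.9012032418758
```

View pics/k1.png

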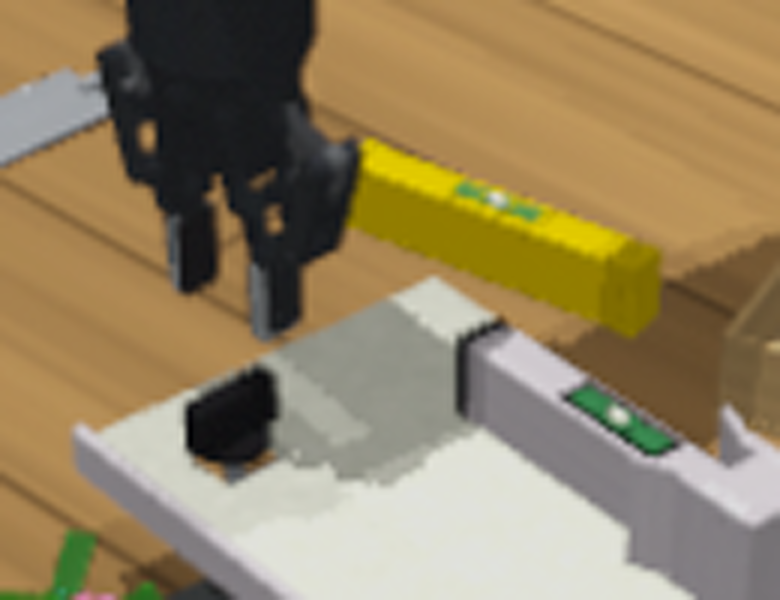

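Emit:
drive_tool([
  {"twist":[0,0,0],"offset":[0.001,-0.001,-0.015],"fingers":0},
  {"twist":[0,0,0],"offset":[0,0,-0.015],"fingers":0},
  {"twist":[0,0,0],"offset":[0,0,-0.012],"fingers":0},
  {"twist":[0,0,0],"offset":[0,0,-0.008],"fingers":0},
  {"twist":[0,0,0],"offset":[0,0,0],"fingers":0},
  {"twist":[0,0,0],"offset":[0,0,0],"fingers":0},
])

```text
t: 18.2
eef_pos: [0.616, -0.0611, 0.078]
eef_rot: [-0.0, 0.01, 1.0, -0.0]
contact_force: [0.9, -0.1, -0.2]
grip_width: 0.0429
```

Run:
```python
from h import *
c=cam("scene"); save(c,"k2.png",(270,130,370,205),8)
```

```text
(no output)
```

View pics/k2.png

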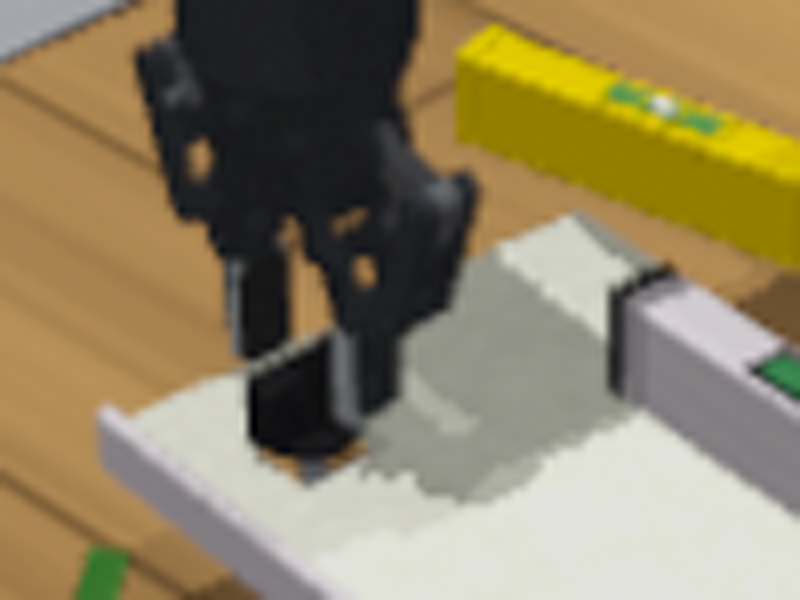

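Emit:
drive_tool([
  {"twist":[0,0,0],"offset":[0,0,-0.003],"fingers":0},
  {"twist":[0,0,0],"offset":[0,0,0],"fingers":-1},
  {"twist":[0,0,0],"offset":[0,0,0],"fingers":-1},
  {"twist":[0,0,0],"offset":[0,0,0],"fingers":-1},
  {"twist":[0,0,0],"offset":[0,0,0],"fingers":-1},
  {"twist":[0,0,0],"offset":[0,0,0],"fingers":-1},
  {"twist":[0,0,0],"offset":[0,0,0],"fingers":-1},
])

```text
t: 18.95
eef_pos: [0.6161, -0.0614, 0.0752]
eef_rot: [0.0, 0.01, 1.0, -0.0]
contact_force: [0.2, -3.7, 3.6]
grip_width: 0.0125
```

Run:
```python
from h import *
c=cam("scene"); save(c,"k3.png",(270,130,370,205),8)
```

```text
(no output)
```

View pics/k3.png

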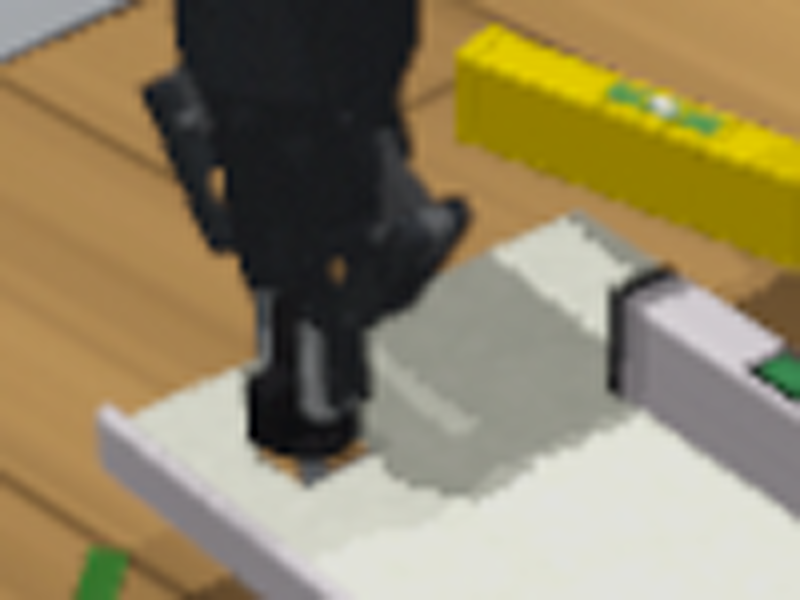

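Emit:
drive_tool([
  {"twist":[0,0,-0.075],"offset":[0,0,0.0004],"fingers":-1},
  {"twist":[0,0,-0.075],"offset":[0,0,0.0004],"fingers":-1},
  {"twist":[0,0,-0.075],"offset":[0,0,0.0004],"fingers":-1},
  {"twist":[0,0,-0.075],"offset":[0,0,0.0004],"fingers":-1},
  {"twist":[0,0,-0.075],"offset":[0,0,0.0004],"fingers":-1},
  {"twist":[0,0,-0.075],"offset":[0,0,0.0004],"fingers":-1},
  {"twist":[0,0,-0.075],"offset":[0,0,0.0004],"fingers":-1},
  {"twist":[0,0,-0.075],"offset":[0,0,0.0004],"fingers":-1},
  {"twist":[0,0,-0.075],"offset":[0,0,0.0004],"fingers":-1},
  {"twist":[0,0,-0.075],"offset":[0,0,0.0004],"fingers":-1},
  {"twist":[0,0,-0.075],"offset":[0,0,0.0004],"fingers":-1},
  {"twist":[0,0,-0.075],"offset":[0,0,0.0004],"fingers":-1},
  {"twist":[0,0,-0.075],"offset":[0,0,0.0004],"fingers":-1},
  {"twist":[0,0,-0.075],"offset":[0,0,0.0004],"fingers":-1},
  {"twist":[0,0,-0.075],"offset":[0,0,0.0004],"fingers":-1},
  {"twist":[0,0,-0.075],"offset":[0,0,0.0004],"fingers":-1},
  {"twist":[0,0,-0.075],"offset":[0,0,0.0004],"fingers":-1},
  {"twist":[0,0,-0.075],"offset":[0,0,0.0004],"fingers":-1},
  {"twist":[0,0,0],"offset":[0,0,0],"fingers":-1},
  {"twist":[0,0,0],"offset":[0,0,0],"fingers":-1},
])

```text
t: 21.0
eef_pos: [0.6163, -0.0585, 0.082]
eef_rot: [-0.001, 0.632, 0.775, 0.002]
contact_force: [4.5, 12.3, -0.9]
grip_width: 0.0124
```

Run:
```python
from h import *
o=get_obs();print(2*np.degrees(np.arctan2(o['eef_rot'][2],o['eef_rot'][1])),o['torque'],o['qpos'])
c=cam("scene"); save(c,"k4.png",(270,110,410,215),5)
```

```text
101.54932788899072 [ 1.99862932 -0.5111381  -0.04197252] [-0.17148881  0.61204025  1.56271499  0.00421507  0.96657895 -0.37545682]
```

View pics/k4.png

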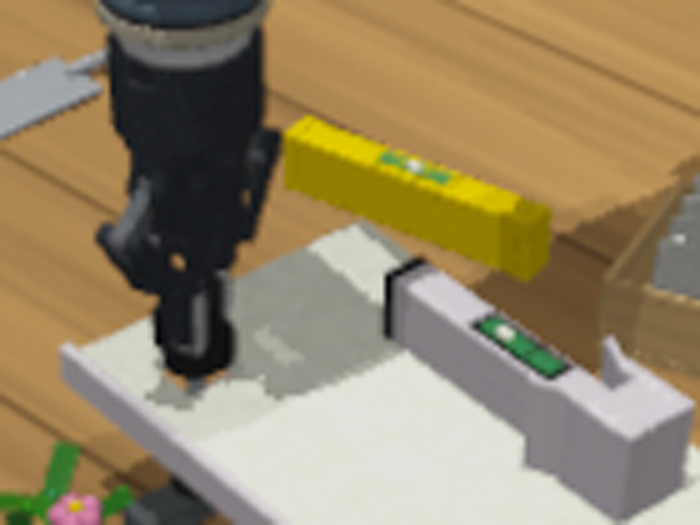

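Emit:
drive_tool([
  {"twist":[0,0,0],"offset":[0,0,0],"fingers":0},
  {"twist":[0,0,0],"offset":[0,0,0],"fingers":0},
  {"twist":[0,0,0],"offset":[0,0,0],"fingers":0},
  {"twist":[0,0,0],"offset":[0,0,0],"fingers":0},
  {"twist":[0,0,0],"offset":[0,0,0.02],"fingers":0},
  {"twist":[0,0,0],"offset":[0,0,0.03],"fingers":0},
  {"twist":[0,0,0],"offset":[0,0,0.03],"fingers":-1},
  {"twist":[0,0,-0.06],"offset":[-0.0194,0.0152,0],"fingers":-1},
  {"twist":[0,0,-0.06],"offset":[-0.0194,0.0152,0],"fingers":-1},
  {"twist":[0,0,-0.06],"offset":[-0.0194,0.0152,0],"fingers":-1},
  {"twist":[0,0,-0.06],"offset":[-0.0194,0.0152,0],"fingers":-1},
  {"twist":[0,0,-0.06],"offset":[-0.0194,0.0152,0],"fingers":-1},
  {"twist":[0,0,0],"offset":[0,0,-0.02],"fingers":-1},
  {"twist":[0,0,0],"offset":[0,0,-0.02],"fingers":-1},
  {"twist":[0,0,0],"offset":[0,0,-0.008],"fingers":-1},
  {"twist":[0,0,0],"offset":[0,0,0],"fingers":-1},
  {"twist":[0,0,0],"offset":[0,0,0],"fingers":-1},
])

```text
t: 22.75
eef_pos: [0.5193, 0.0148, 0.1148]
eef_rot: [0.0, 0.741, 0.671, 0.0]
contact_force: [-0.7, 0.1, 1.0]
grip_width: 0.0
```

Run:
```python
from h import *
o=get_obs();print(o['eef_pos'],o['contact_force'],o['grip_width'])
c=cam("scene"); save(c,"p1.png",(290,130,430,240),5)
```

```text
[0.51930588 0.01475578 0.11477515] [-0.67630131  0.14712692  1.01934943] 3.410967680329884e-05
```

View pics/p1.png

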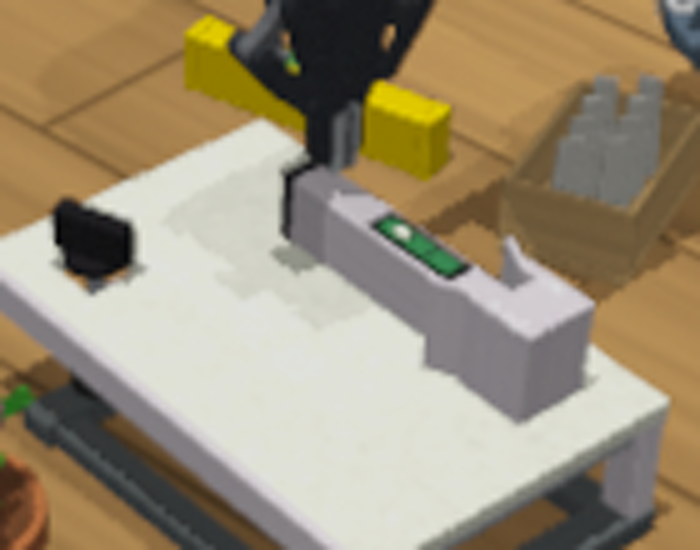

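Emit:
drive_tool([
  {"twist":[0,0,0],"offset":[0,0.002,-0.008],"fingers":-1},
  {"twist":[0,0,0],"offset":[0,0,-0.004],"fingers":-1},
  {"twist":[0,0,0],"offset":[0,0,-0.002],"fingers":-1},
  {"twist":[0,0,0],"offset":[0,0,-0.002],"fingers":-1},
  {"twist":[0,0,0],"offset":[0,0,-0.002],"fingers":-1},
  {"twist":[0,0,0],"offset":[0,0,-0.002],"fingers":-1},
  {"twist":[0,0,0],"offset":[0,0,-0.002],"fingers":-1},
  {"twist":[0,0,0],"offset":[0,0,0],"fingers":-1},
  {"twist":[0,0,0],"offset":[0,0,0],"fingers":-1},
])

```text
t: 23.7
eef_pos: [0.5197, 0.0159, 0.0943]
eef_rot: [0.001, 0.741, 0.672, 0.0]
contact_force: [-9.1, -8.2, 27.6]
grip_width: -0.0002
```

Emit:
drive_tool([
  {"twist":[0,0,0],"offset":[0,0,0.0008],"fingers":-1},
  {"twist":[0,0,0],"offset":[0,0,0],"fingers":-1},
  {"twist":[0,0,0],"offset":[0,0,0],"fingers":-1},
  {"twist":[0,0,0],"offset":[0,0,0],"fingers":-1},
  {"twist":[0,0,0],"offset":[0,0,0],"fingers":-1},
  {"twist":[0,0,0],"offset":[0,0,0],"fingers":-1},
  {"twist":[0,0,0],"offset":[0,0,0],"fingers":-1},
  {"twist":[0,0,0],"offset":[0,0,0],"fingers":-1},
  {"twist":[0,0,0],"offset":[0,0,0],"fingers":-1},
])

```text
t: 24.6
eef_pos: [0.5196, 0.016, 0.0947]
eef_rot: [0.001, 0.741, 0.672, 0.0]
contact_force: [-7.1, -7.9, 22.6]
grip_width: 0.0001
```

Run:
```python
from h import *
o=get_obs();print(o['eef_pos'],o['contact_force'])
c,m=bub(60,"b2.png"); analyse(c,m); o=get_obs(); print(o['t'],o['contact_force'])
save(c,"p2.png",(290,130,430,240),5)
```

```text
[0.51955376 0.01601491 0.0947464 ] [-7.1218871  -7.94871886 22.62754662]
bubble off mm 1.91 green extent mm -28.6 28.1 px/mm 0.3269775124245946 vc-projmid mm -2.39
27.6 [-6.29972407 -8.09079934 22.26041068]
```

View pics/b2.png

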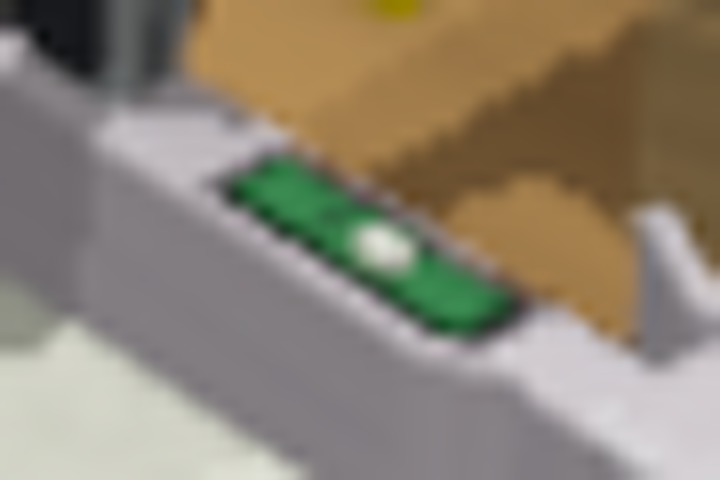

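View pics/p2.png

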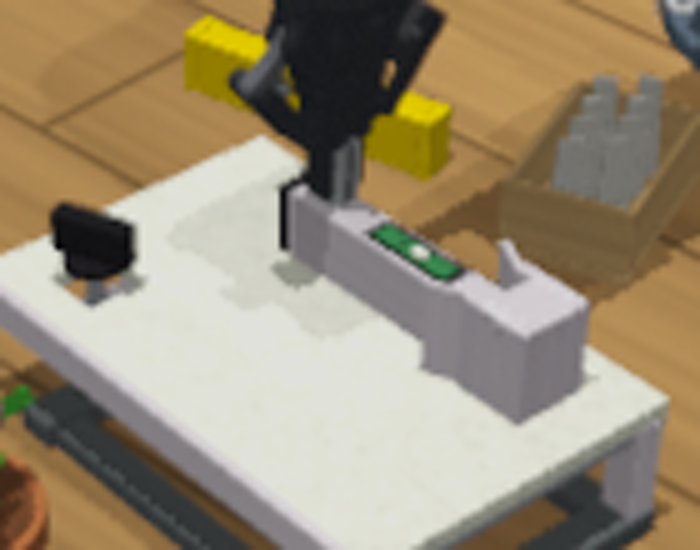

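Run:
```python
from h import *
import pickle
c=pickle.load(open("s5.pkl","rb"))
ends={}
for n in ("b1.png.npy","b2.png.npy","s5"):
    m=c["frame"].astype(np.float32) if n=="s5" else np.load(n)
    zz={"b1.png.npy":.1215,"b2.png.npy":.1255,"s5":.1275}[n]
    s=np.arange(-36,37,1.0)
    best=None
    prof=[]
    for w in (-4,-2,0,2,4):
        pts=np.array([proj(c,(.5256+.00103*0+.000103*t+.0009947*w,.081+.0009947*t-.000103*w,zz)) for t in s]).astype(np.float32)
        prof.append(cv2.remap(m,pts[:,0].reshape(1,-1),pts[:,1].reshape(1,-1),cv2.INTER_CUBIC)[0])
    p=np.mean(prof,0)
    print(n); print("s ",*[f"{int(x):4d}" for x in s]); print("r ",*[f"{int(x):4d}" for x in p[:,0]]); print("g ",*[f"{int(x):4d}" for x in p[:,1]])
```

```text
b1.png.npy
s   -36  -35  -34  -33  -32  -31  -30  -29  -28  -27  -26  -25  -24  -23  -22  -21  -20  -19  -18  -17  -16  -15  -14  -13  -12  -11  -10   -9   -8   -7   -6   -5   -4   -3   -2   -1    0    1    2    3    4    5    6    7    8    9   10   11   12   13   14   15   16   17   18   19   20   21   22   23   24   25   26   27   28   29   30   31   32   33   34   35   36
r   182  170  152  129  105   83   66   55   52   52   53   55   57   57   56   54   53   54   55   55   52   48   46   45   46   48   49   50   52   54   55   56   55   53   54   58   66   78   94  112  131  149  162  170  172  170  162  150  133  113   91   72   60   55   55   54   49   44   45   60   90  128  162  188  201  206  207  207  207  207  207  207  208
g   175  163  145  126  111  105  107  114  121  127  130  131  132  132  132  131  129  129  129  127  121  115  108  105  106  110  116  121  125  129  130  131  130  128  127  126  126  128  131  140  152  165  176  183  185  184  179  171  160  149  138  131  128  129  129  122  109   91   77   77   95  125  156  181  194  199  201  201  202  202 
[... 1536 characters left out ...]
29  105   81   62   51   49   52   55   55   53   53   54   55   56   54   53   53   56   63   75   90  109  130  149  164  173  176  175  171  163  150  130  106   86   70   58   51   47   48   51   54   54   53   53   54   56   57   57   56   55   56   57   56   51   44   38   38   50   77  113  151  179  196  203  206  208  209
g   186  186  183  175  161  145  127  113  105  104  109  117  125  129  130  129  128  128  130  131  130  129  126  124  124  128  135  144  156  168  179  186  189  189  185  179  170  159  146  136  128  121  114  110  110  114  120  125  127  127  129  130  131  131  131  130  131  131  130  122  107   89   73   68   82  110  144  172  189  197  200  202  203
```

Emit:
drive_tool([
  {"twist":[0,0,0],"offset":[0,0,0.015],"fingers":-1},
  {"twist":[0,0,0],"offset":[0,0,0.03],"fingers":-1},
  {"twist":[0,0,0],"offset":[0,0,0.025],"fingers":0},
  {"twist":[0,0,0.06],"offset":[0.0194,-0.0152,0],"fingers":0},
  {"twist":[0,0,0.06],"offset":[0.0194,-0.0152,0],"fingers":0},
  {"twist":[0,0,0.06],"offset":[0.0194,-0.0152,0],"fingers":0},
  {"twist":[0,0,0.06],"offset":[0.0194,-0.0152,0],"fingers":0},
  {"twist":[0,0,0.06],"offset":[0.0194,-0.0152,0],"fingers":0},
  {"twist":[0,0,0],"offset":[0,0,-0.02],"fingers":0},
  {"twist":[0,0,0],"offset":[0,0,-0.01],"fingers":0},
  {"twist":[0,0,0],"offset":[0,0,0],"fingers":0},
  {"twist":[0,0,0],"offset":[0,0,0],"fingers":0},
])

```text
t: 28.8
eef_pos: [0.6157, -0.0587, 0.1333]
eef_rot: [-0.0, 0.632, 0.775, 0.0]
contact_force: [0.5, -0.1, -0.2]
grip_width: 0.0425
```

Run:
```python
from h import *
o=get_obs();print(o['eef_pos'],2*np.degrees(np.arctan2(o['eef_rot'][2],o['eef_rot'][1])),o['contact_force'],o['grip_width'])
c=cam("scene"); save(c,"k5.png",(270,110,400,210),6)
W,ok=cloud(c);P=W[ok];F=c["frame"][ok].astype(int)
k=(abs(P[:,0]-.616)<.03)&(abs(P[:,1]+.061)<.03)&(abs(P[:,2]-.126)<.004)&(F.sum(1)<150)
print(k.sum(),rect(P[k]),np.median(P[k],0))
```

```text
[ 0.61573958 -0.05874072  0.1332567 ] 101.55974340953641 [ 0.52769603 -0.10150252 -0.19743514] 0.04251909455021444
51 (((618.890625, -56.236656188964844), (12.740386962890625, 44.24104309082031), 15.27852725982666), array([[606.9, -36.6],
       [618.6, -79.3],
       [630.9, -75.9],
       [619.2, -33.2]], dtype=float32)) [ 0.61988986 -0.05563661  0.12607647]
```

View pics/k5.png

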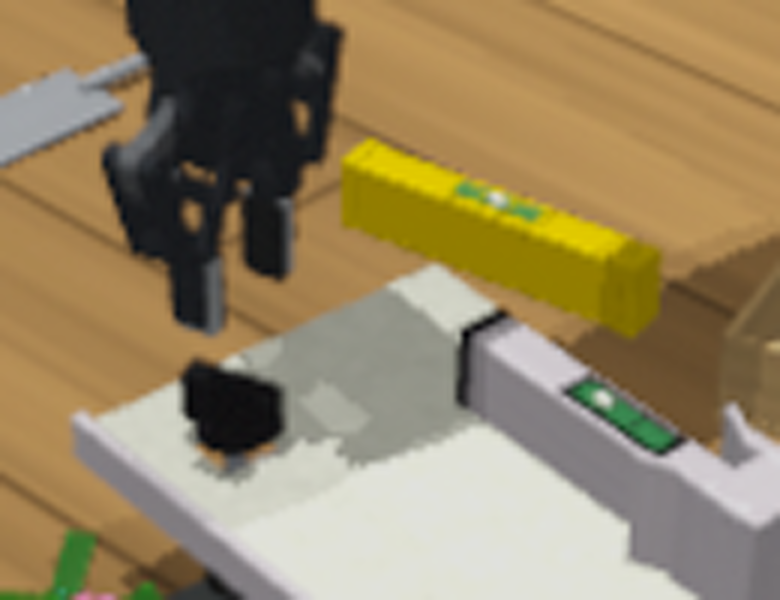

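Emit:
drive_tool([
  {"twist":[0,0,0],"offset":[0.0005,-0.0015,-0.015],"fingers":0},
  {"twist":[0,0,0],"offset":[0,0,-0.015],"fingers":0},
  {"twist":[0,0,0],"offset":[0,0,-0.012],"fingers":0},
  {"twist":[0,0,0],"offset":[0,0,-0.009],"fingers":0},
  {"twist":[0,0,0],"offset":[0,0,0],"fingers":-1},
  {"twist":[0,0,0],"offset":[0,0,0],"fingers":-1},
  {"twist":[0,0,0],"offset":[0,0,0],"fingers":-1},
  {"twist":[0,0,0],"offset":[0,0,0],"fingers":-1},
  {"twist":[0,0,0],"offset":[0,0,0],"fingers":-1},
  {"twist":[0,0,0],"offset":[0,0,0],"fingers":-1},
  {"twist":[0,0,-0.06],"offset":[0,0,0.0003],"fingers":-1},
  {"twist":[0,0,-0.06],"offset":[0,0,0.0003],"fingers":-1},
  {"twist":[0,0,-0.06],"offset":[0,0,0.0003],"fingers":-1},
  {"twist":[0,0,0],"offset":[0,0,0],"fingers":-1},
  {"twist":[0,0,0],"offset":[0,0,0],"fingers":-1},
])

```text
t: 30.35
eef_pos: [0.6171, -0.0602, 0.0834]
eef_rot: [0.001, 0.7, 0.715, 0.001]
contact_force: [4.5, 3.8, -3.3]
grip_width: 0.0127
```

Emit:
drive_tool([
  {"twist":[0,0,0],"offset":[0,0,0],"fingers":0},
  {"twist":[0,0,0],"offset":[0,0,0],"fingers":0},
  {"twist":[0,0,0],"offset":[0,0,0],"fingers":0},
  {"twist":[0,0,0],"offset":[0,0,0],"fingers":0},
  {"twist":[0,0,0],"offset":[0,0,0.02],"fingers":0},
  {"twist":[0,0,0],"offset":[0,0,0.03],"fingers":0},
  {"twist":[0,0,0],"offset":[0,0,0.03],"fingers":-1},
  {"twist":[0,0,-0.025],"offset":[-0.0196,0.0155,0],"fingers":-1},
  {"twist":[0,0,-0.025],"offset":[-0.0196,0.0155,0],"fingers":-1},
  {"twist":[0,0,-0.025],"offset":[-0.0196,0.0155,0],"fingers":-1},
  {"twist":[0,0,-0.025],"offset":[-0.0196,0.0155,0],"fingers":-1},
  {"twist":[0,0,-0.025],"offset":[-0.0196,0.0155,0],"fingers":-1},
  {"twist":[0,0,0],"offset":[0,0,-0.02],"fingers":-1},
  {"twist":[0,0,0],"offset":[0,0,-0.02],"fingers":-1},
  {"twist":[0,0,0],"offset":[0,0,-0.01],"fingers":-1},
  {"twist":[0,0,0],"offset":[0,0,0],"fingers":-1},
  {"twist":[0,0,0],"offset":[0,0,0],"fingers":-1},
])

```text
t: 32.05
eef_pos: [0.5187, 0.0168, 0.1134]
eef_rot: [0.0, 0.743, 0.67, 0.0]
contact_force: [-0.2, 1.5, -0.3]
grip_width: 0.0001
```

Run:
```python
from h import *
o=get_obs();print(o['eef_pos'],2*np.degrees(np.arctan2(o['eef_rot'][2],o['eef_rot'][1])),o['contact_force'],o['grip_width'])
```

```text
[0.51872929 0.01677016 0.11338423] 84.06438015615579 [-0.17942468  1.46815506 -0.27809334] 0.0001368784694434606
```

Emit:
drive_tool([
  {"twist":[0,0,0],"offset":[0,0,-0.007],"fingers":-1},
  {"twist":[0,0,0],"offset":[0,0,-0.004],"fingers":-1},
  {"twist":[0,0,0],"offset":[0,0,-0.002],"fingers":-1},
  {"twist":[0,0,0],"offset":[0,0,-0.002],"fingers":-1},
  {"twist":[0,0,0],"offset":[0,0,-0.002],"fingers":-1},
  {"twist":[0,0,0],"offset":[0,0,-0.002],"fingers":-1},
  {"twist":[0,0,0],"offset":[0,0,0],"fingers":-1},
  {"twist":[0,0,0],"offset":[0,0,0],"fingers":-1},
  {"twist":[0,0,0],"offset":[0,0,0],"fingers":-1},
  {"twist":[0,0,0],"offset":[0,0,0],"fingers":-1},
  {"twist":[0,0,0],"offset":[0,0,0],"fingers":-1},
  {"twist":[0,0,0],"offset":[0,0,0],"fingers":-1},
  {"twist":[0,0,0],"offset":[0,0,0],"fingers":-1},
  {"twist":[0,0,0],"offset":[0,0,0],"fingers":-1},
  {"twist":[0,0,0],"offset":[0,0,0],"fingers":-1},
  {"twist":[0,0,0],"offset":[0,0,0],"fingers":-1},
])

```text
t: 33.65
eef_pos: [0.5191, 0.0161, 0.0956]
eef_rot: [0.001, 0.743, 0.67, 0.0]
contact_force: [-5.5, -8.5, 21.8]
grip_width: 0.0001
```

Run:
```python
from h import *
c,m=bub(60,"b3.png"); analyse(c,m); o=get_obs(); print(o['t'],o['eef_pos'],o['contact_force'])
save(c,"p3.png",(290,130,430,240),5)
zz=.126;s=np.arange(-36,37,1.0);prof=[]
for w in (-4,-2,0,2,4):
    pts=np.array([proj(c,(.5256+.000103*t+.0009947*w,.081+.0009947*t-.000103*w,zz)) for t in s]).astype(np.float32)
    prof.append(cv2.remap(m,pts[:,0].reshape(1,-1),pts[:,1].reshape(1,-1),cv2.INTER_CUBIC)[0])
p=np.mean(prof,0)
print(*[f"{int(a)}:{int(r)},{int(g)}" for a,r,g in zip(s,p[:,0],p[:,1])])
a=np.array([.1030,.9947]); b=np.array([.9947,-.1030]); O=np.array([.5349,.1705])
W,ok=cloud(c);P=W[ok]; X=(P[:,:2]-O)@b; Y=(P[:,:2]-O)@a
k=(abs(X)<.01)&(Y>-.2)&(Y<-.14)&(abs(P[:,2]-.123)<.006); print("level tail Y",np.percentile(Y[k],[0,2]))
k=(abs(X-.07)<.02)&(Y>-.2)&(Y<0)&(abs(P[:,2]-.088)<.01); A=np.c_[P[k][:,:2]@np.c_[b,a],np.ones(k.sum())]; print("shelf slope x,y",np.linalg.lstsq(A,P[k][:,2],rcond=None)[0][:2])
```

```text
bubble off mm -0.52 green extent mm -28.7 28.8 px/mm 0.3269775124245946 vc-projmid mm -2.44
36.65 [0.51917299 0.01608054 0.09569344] [-5.43397615 -6.86656291 21.91293072]
-36:191,185 -35:186,180 -34:178,171 -33:165,159 -32:149,144 -31:128,126 -30:105,111 -29:84,101 -28:69,100 -27:60,107 -26:56,116 -25:53,122 -24:53,126 -23:55,128 -22:57,130 -21:58,132 -20:59,133 -19:57,133 -18:57,132 -17:57,132 -16:59,132 -15:58,132 -14:55,128 -13:52,120 -12:52,113 -11:56,110 -10:68,117 -9:85,130 -8:106,147 -7:129,164 -6:149,176 -5:163,183 -4:176,190 -3:184,195 -2:186,195 -1:180,190 0:171,184 1:154,172 2:134,157 3:114,141 4:92,125 5:74,112 6:62,108 7:56,111 8:53,118 9:53,123 10:54,126 11:55,128 12:56,129 13:57,130 14:56,130 15:55,130 16:54,129 17:55,130 18:57,132 19:58,133 20:57,132 21:53,127 22:48,117 23:42,104 24:38,88 25:40,75 26:49,69 27:68,74 28:95,92 29:127,121 30:159,153 31:184,178 32:199,193 33:206,200 34:208,202 35:209,203 36:209,203
level tail Y [-0.18294451 -0.18269036]
shelf slope x,y [-0.00545108  0.00049938]
```

View pics/b3.png

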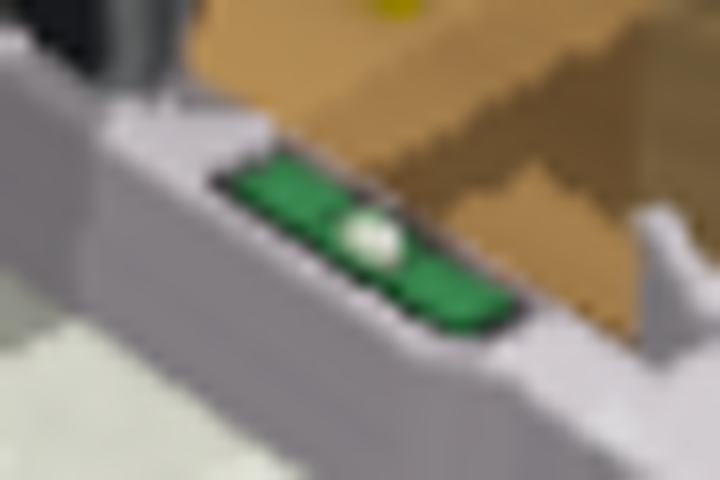

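View pics/p3.png

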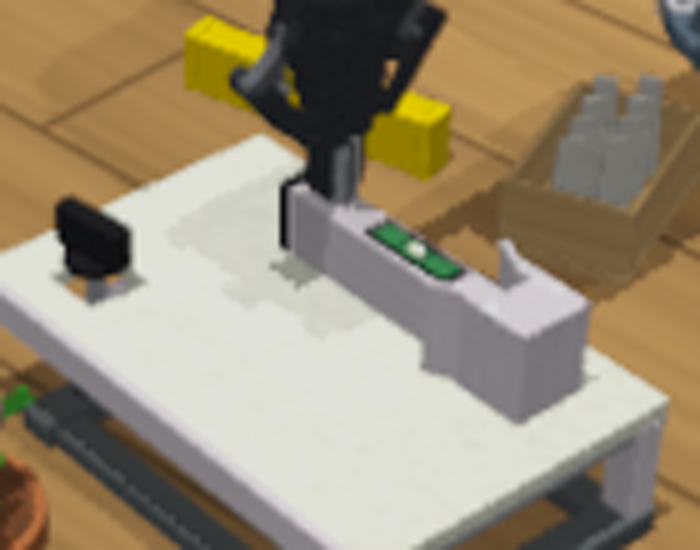

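Both lines now show at −11.2 and +6.0 mm on the profile, with the bubble at −2.35, so it is centred within about 0.3 mm. Next I'll check that the level is really against the stop, using the scene camera alone.

Run:
```python
from h import *
import pickle
a=np.array([.1030,.9947]); b=np.array([.9947,-.1030]); O=np.array([.5349,.1705])
Fs=[cam("scene") for _ in range(6)]
c=Fs[0]; z=np.mean([f["range_z"] for f in Fs],0); c=dict(c); c["range_z"]=z
W,ok=cloud(c);P=W[ok]; X=(P[:,:2]-O)@b; Y=(P[:,:2]-O)@a; Z=P[:,2]
k=(abs(X)<.015)&(Z>.095)&(Z<.132)&(Y>-.01)&(Y<.03); print("end face Y",k.sum(),np.percentile(Y[k],[5,25,50,75,95]).round(4))
k=(abs(X)<.025)&(Z>.134)&(Z<.146)&(Y>-.08)&(Y<.03); print("bracket top Y",k.sum(),Y[k].min(),Y[k].max(),np.sort(Y[k])[[2,-3]])
k=(abs(X)<.010)&(abs(Z-.124)<.006)&(Y<-.12)&(Y>-.23); print("level Y",np.sort(Y[k])[:6])
t=pickle.load(open("top0.pkl","rb")); Wt,okt=cloud(t);P=Wt[okt]; X=(P[:,:2]-O)@b; Y=(P[:,:2]-O)@a; Z=P[:,2]
k=(abs(X)<.025)&(Z>.134)&(Z<.146)&(Y>-.08)&(Y<.03); print("top: bracket Y",np.sort(Y[k])[[0,2,-3,-1]])
save(c,"q.png",(340,160,400,205),13)
for yy in (-.18,-.183): 
  for xx in(-.012,.012): print(yy,xx,(np.array(proj(c,(*(O+a*yy+b*xx),.125)))-[340,160])*13)
```

```text
end face Y 99 [0.0063 0.0068 0.0071 0.0074 0.0079]
bracket top Y 249 -0.057277903850829176 0.008472349309537506 [-0.05518637  0.00798932]
level Y [-0.18039177 -0.18032874 -0.1795904  -0.1793062  -0.17675247 -0.17660657]
top: bracket Y [-0.05608427 -0.0552802   0.0083204   0.00864981]
-0.18 -0.012 [172.34691821  40.78928611]
-0.18 0.012 [81.56445648 84.10500465]
-0.183 -0.012 [162.55142245  34.42786763]
-0.183 0.012 [71.80917805 77.63395526]
```

View pics/q.png

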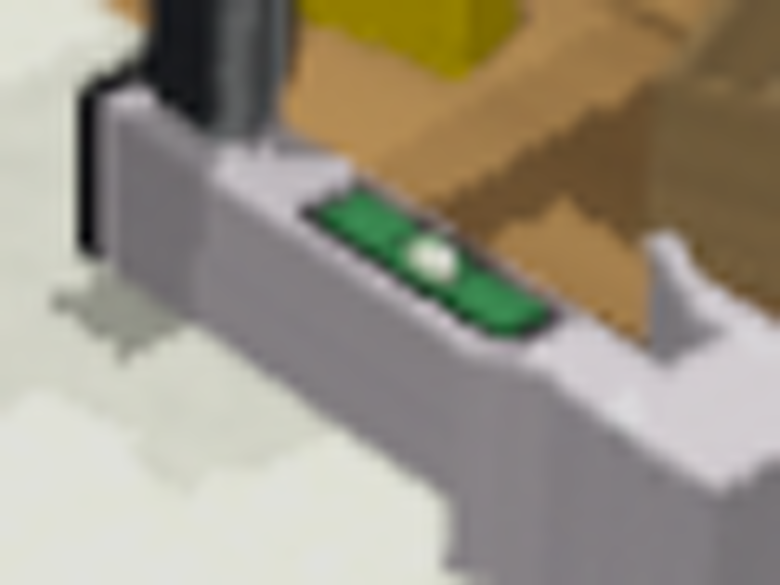

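The bubble is good. Depth puts the level's far end within 0–2 mm of the stop, which isn't conclusive. There's time left, so I'll nudge the tail to make sure and then press again.

Emit:
drive_tool([
  {"twist":[0,0,0],"offset":[0,0,0.015],"fingers":-1},
  {"twist":[0,0,0],"offset":[0,0,0.025],"fingers":-1},
  {"twist":[0,0,0],"offset":[0,0,0.015],"fingers":-1},
  {"twist":[0,0,0],"offset":[-0.003,-0.026,0],"fingers":-1},
  {"twist":[0,0,0],"offset":[-0.003,-0.027,0],"fingers":-1},
  {"twist":[0,0,0],"offset":[0,0,0],"fingers":-1},
  {"twist":[0,0,0],"offset":[0,0,-0.025],"fingers":-1},
  {"twist":[0,0,0],"offset":[0,0,-0.025],"fingers":-1},
  {"twist":[0,0,0],"offset":[0,0,-0.015],"fingers":-1},
  {"twist":[0,0,0],"offset":[0,0,0],"fingers":-1},
  {"twist":[0,0,0],"offset":[0.0004,0.004,0],"fingers":-1},
  {"twist":[0,0,0],"offset":[0.0004,0.004,0],"fingers":-1},
  {"twist":[0,0,0],"offset":[0.0002,0.002,0],"fingers":-1},
  {"twist":[0,0,0],"offset":[0,0,0],"fingers":-1},
])

```text
t: 38.35
eef_pos: [0.5137, -0.0257, 0.0845]
eef_rot: [0.0, 0.743, 0.67, 0.0]
contact_force: [0.3, -0.4, -0.0]
grip_width: -0.0001
```

Run:
```python
from h import *
c=cam("scene"); save(c,"n1.png",(290,130,430,240),5)
```

```text
(no output)
```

View pics/n1.png

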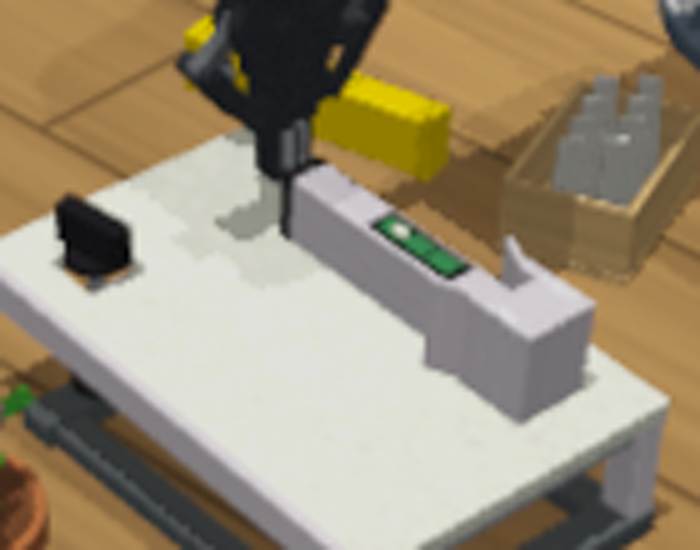

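Tips are just behind the tail end, level with its upper half. Now I'll nudge.

Emit:
drive_tool([
  {"twist":[0,0,0],"offset":[0.0002,0.002,0],"fingers":-1},
  {"twist":[0,0,0],"offset":[0.0002,0.002,0],"fingers":-1},
  {"twist":[0,0,0],"offset":[0.0001,0.001,0],"fingers":-1},
  {"twist":[0,0,0],"offset":[0,0,0],"fingers":-1},
])

```text
t: 38.8
eef_pos: [0.5139, -0.021, 0.0839]
eef_rot: [-0.0, 0.743, 0.67, -0.0]
contact_force: [-0.1, 0.9, 0.5]
grip_width: 0.0
```

Emit:
drive_tool([
  {"twist":[0,0,0],"offset":[0.0001,0.001,0],"fingers":-1},
  {"twist":[0,0,0],"offset":[0.0001,0.001,0],"fingers":-1},
  {"twist":[0,0,0],"offset":[0,0,0],"fingers":-1},
])

```text
t: 39.1
eef_pos: [0.5141, -0.0191, 0.0839]
eef_rot: [0.0, 0.743, 0.67, -0.0]
contact_force: [0.8, 0.1, -0.8]
grip_width: 0.0001
```

Emit:
drive_tool([
  {"twist":[0,0,0],"offset":[0.0001,0.001,0],"fingers":-1},
  {"twist":[0,0,0],"offset":[0.0001,0.001,0],"fingers":-1},
  {"twist":[0,0,0],"offset":[0,0,0],"fingers":-1},
])

```text
t: 39.4
eef_pos: [0.5141, -0.0184, 0.084]
eef_rot: [0.001, 0.743, 0.67, -0.001]
contact_force: [-3.1, -12.2, 1.4]
grip_width: -0.0003
```

Run:
```python
from h import *
c=cam("scene"); save(c,"n2.png",(330,140,400,192),11)
```

```text
(no output)
```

View pics/n2.png

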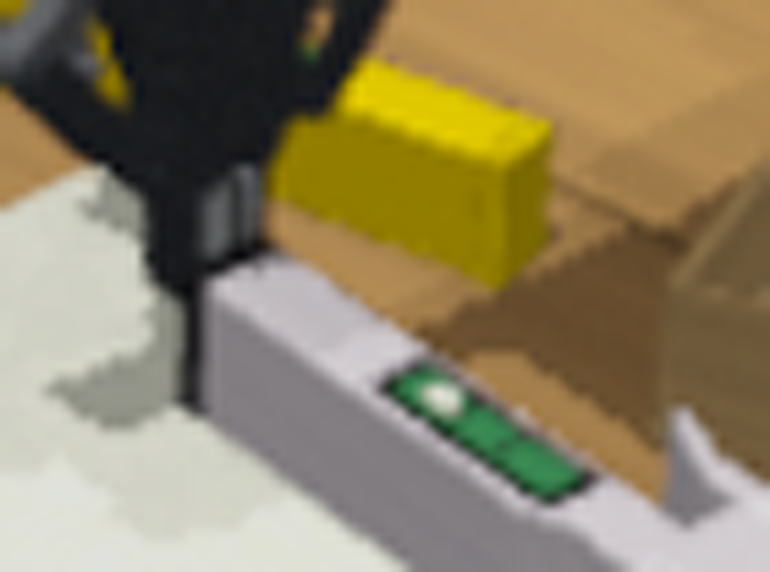

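A 12 N reaction with no further travel: the level is hard against the stop. Now I'll back off and press again.

Emit:
drive_tool([
  {"twist":[0,0,0],"offset":[-0.0006,-0.006,0],"fingers":-1},
  {"twist":[0,0,0],"offset":[0,0,0.025],"fingers":-1},
  {"twist":[0,0,0],"offset":[0,0,0.03],"fingers":-1},
  {"twist":[0,0,0],"offset":[0,0,0.01],"fingers":-1},
  {"twist":[0,0,0],"offset":[0.003,0.02,0],"fingers":-1},
  {"twist":[0,0,0],"offset":[0.003,0.02,0],"fingers":-1},
  {"twist":[0,0,0],"offset":[0,0,0],"fingers":-1},
  {"twist":[0,0,0],"offset":[0,0,-0.02],"fingers":-1},
  {"twist":[0,0,0],"offset":[0,0,-0.016],"fingers":-1},
  {"twist":[0,0,0],"offset":[0,0,0],"fingers":-1},
  {"twist":[0,0,0],"offset":[0,0,0],"fingers":-1},
])

```text
t: 40.55
eef_pos: [0.5196, 0.0166, 0.1129]
eef_rot: [-0.0, 0.743, 0.67, -0.0]
contact_force: [-1.3, -0.4, 0.7]
grip_width: -0.0001
```

Emit:
drive_tool([
  {"twist":[0,0,0],"offset":[0,0,-0.007],"fingers":-1},
  {"twist":[0,0,0],"offset":[0,0,-0.004],"fingers":-1},
  {"twist":[0,0,0],"offset":[0,0,-0.002],"fingers":-1},
  {"twist":[0,0,0],"offset":[0,0,-0.002],"fingers":-1},
  {"twist":[0,0,0],"offset":[0,0,-0.002],"fingers":-1},
  {"twist":[0,0,0],"offset":[0,0,-0.0015],"fingers":-1},
  {"twist":[0,0,0],"offset":[0,0,0],"fingers":-1},
  {"twist":[0,0,0],"offset":[0,0,0],"fingers":-1},
  {"twist":[0,0,0],"offset":[0,0,0],"fingers":-1},
  {"twist":[0,0,0],"offset":[0,0,0],"fingers":-1},
  {"twist":[0,0,0],"offset":[0,0,0],"fingers":-1},
  {"twist":[0,0,0],"offset":[0,0,0],"fingers":-1},
  {"twist":[0,0,0],"offset":[0,0,0],"fingers":-1},
  {"twist":[0,0,0],"offset":[0,0,0],"fingers":-1},
  {"twist":[0,0,0],"offset":[0,0,0],"fingers":-1},
  {"twist":[0,0,0],"offset":[0,0,0],"fingers":-1},
  {"twist":[0,0,0],"offset":[0,0,0],"fingers":-1},
])

```text
t: 42.25
eef_pos: [0.5204, 0.0162, 0.0959]
eef_rot: [0.001, 0.743, 0.67, 0.0]
contact_force: [-4.4, -7.7, 18.0]
grip_width: -0.0003
```

Run:
```python
from h import *
c,m=bub(50,"b4.png"); analyse(c,m); o=get_obs(); print(o['t'],o['eef_pos'],o['contact_force'])
save(c,"p4.png")
```

```text
bubble off mm -1.05 green extent mm -28.7 28.6 px/mm 0.3269775124245946 vc-projmid mm -1.91
44.75 [0.52038911 0.01618648 0.0959299 ] [-5.60196103 -6.33429959 18.67408801]
```

View pics/b4.png

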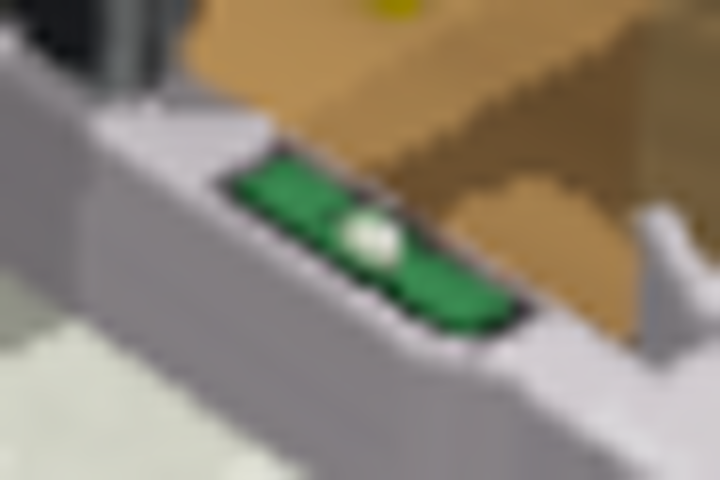

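View pics/p4.png

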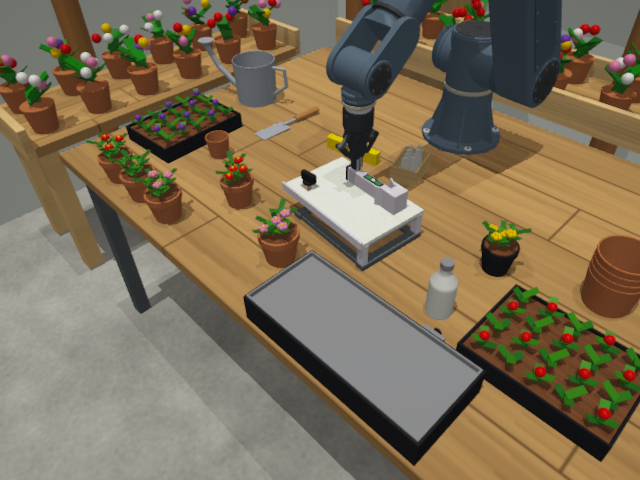

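Run:
```python
from h import *
print(finish_job()); o=get_obs(); print(o['t'],o['contact_force'])
```

```text
the job is handed in; nothing more can be done
None
the job is handed in; nothing more can be done
```

I handed the job in at about 45 s, with the arm still pressing the level down at about 18 N and the bubble between its lines. I can't see a verdict.

**What I did**
- I placed the level on the shelf and slid it into the slot until it met the stop.
- I pressed it to read the bubble, then turned the knob clockwise by 1.35 rad and a further 0.18 rad.
- I nudged the level's tail and pressed it down again for the finish.

**Last checks**
- **Bubble:** the final 50-frame average put it 1.05 mm from the vial's middle, and it can be up to 3 mm off and still be between the lines. The reading before that gave 0.5 mm by the same method. Measured against the two lines it gave 0.25 mm, on the other side of the middle.
- **Shelf seated:** the press was at 18 N, where 4 to 6 N is enough to seat it.
- **Stop:** the nudge met a firm 12 N. The level's position in the camera shifted about 0.5 mm towards the stop.
- **Bystanders:** the last picture shows the pots, bottle, trowel and yellow level where they started.

**What disagreed**
- **Fingertips:** with the gripper shut or half open they ended about 30 mm behind the reported TCP. I found this by vision and touch and corrected for it when pressing and gripping the knob.
- **First pressed reading:** it came out at 12.5 mm, slightly more than the stated range allows (11.6 mm). This suggests my bubble readings carry an error of about 1 mm.
- **Stop position:** depth readings alone left up to 2 mm of doubt about contact with the stop, which is why I nudged the level.

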